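# Load and index the ray-optics turntable

## Task

Get the ray-optics demonstration ready: pull the turntable's spring plunger up and give its T-handle a quarter turn so that it stays out, swing the tray by its upright post to the stop nearest the robot, and turn the handle back so that the plunger drops into the index hole and locks the tray there. Then press every acrylic block lying on the table fully home into the foam cutout of its own shape. Finally pull and twist the plunger out again, swing the tray the other way to the far stop by the lamp box and relock it there, with all the blocks still home and the other things on the table left standing where they are.

Things in the scene. Friction and masses are not known exactly. Their poses are not given: they have to be found in the camera images.
- block_rect: Pale tinted acrylic optics rectangular block, 62 (its x) x 32 (its y) mm in plan; 28 mm high, 80 g (+-30 %), its foot bevelled 2 mm over the lowest 3 mm. Origin: centre of the underside, z up. May be absent. All blocks stand upright on the table at the start and are best gripped across their y faces (hexagon: any pair of flats).
- block_trap: Pale tinted acrylic optics trapezoid block: long parallel side 74 mm at its y = -16 mm, short parallel side 42 mm at its y = +16 mm, both along its x and centred (32 mm between them); 28 mm high, 80 g (+-30 %), its foot bevelled 2 mm over the lowest 3 mm. Origin: centre of the underside, z up. May be absent. All blocks stand upright on the table at the start and are best gripped across their y faces (hexagon: any pair of flats).
- block_rhom: Pale tinted acrylic optics rhomboid (slanted parallelogram) block: two parallel sides of 56 mm along its x, 32 mm apart; the side at y = -16 mm runs from x = -37 to +19 mm, the one at y = +16 mm from x = -19 to +37 mm; 28 mm high, 80 g (+-30 %), its foot bevelled 2 mm over the lowest 3 mm. Origin: centre of the underside, z up. May be absent. All blocks stand upright on the table at the start and are best gripped across their y faces (hexagon: any pair of flats).
- block_hexa: Pale tinted acrylic optics regular hexagonal block, 40 mm across flats, two of its flats facing +y and -y, corners on its x axis; 28 mm high, 80 g (+-30 %), its foot bevelled 2 mm over the lowest 3 mm. Origin: centre of the underside, z up. May be absent. All blocks stand upright on the table at the start and are best gripped across their y faces (hexagon: any pair of flats).
- cut_rect (a point): Centre of the floor of the rectangular cutout in the black foam tray on the turntable; the block is home when its origin lies here with its x and y axes along this point's (a half turn either way fits too). The cutout is 10 mm deep and 1.7 mm wider than its block on every side; a seated block stands 18 mm proud. z up.
- cut_trap (a point): Centre of the floor of the trapezoid cutout in the black foam tray on the turntable; the block is home when its origin lies here with its x and y axes along this point's (only this way round fits). The cutout is 10 mm deep and 1.7 mm wider than its block on every side; a seated block stands 18 mm proud. z up.
- cut_rhom (a point): Centre of the floor of the rhomboid cutout in the black foam tray on the turntable; the block is home when its origin lies here with its x and y axes along this point's (a half turn either way fits too). The cutout is 10 mm deep and 1.7 mm wider than its block on every side; a seated block stands 18 mm proud. z up.
- cut_hexa (a point): Centre of the floor of the hexagonal cutout in the black foam tray on the turntable; the block is home when its origin lies here with its x and y axes along this point's (any sixth of a turn fits too). The cutout is 10 mm deep and 1.7 mm wider than its block on every side; a seated block stands 18 mm proud. z up.
- pivot (a point): Point on the vertical turning axis of the turntable, at the height of the foam's top face (44 mm over the table); it stands on the fixed grey base (300 mm across), its x axis points from the pivot to the black lamp box on the base's far side (box 70 x 90 x 55 mm high, its near face 175 mm from the pivot). The foam tray is 226 mm across, the aluminium index flange below it 284 mm across with its top 26 mm over the table.
- turntable (a joint): Angle of the turntable (rad, counter-clockwise from above): 0 = middle station (start), -1.047 = loading station (post nearest the robot), +1.047 = demonstration station (post farthest from the robot, beside the lamp box). An index hole lies at each of the three, and hard stops at -1.065 and +1.065. It turns with light friction (about 1 N at the post) when the plunger is out and stays where it is left.
- post (a point): Centre of the top of the upright black post, 16 mm in diameter and 64 mm tall, by which the turntable is swung; it stands on the flange 128 mm from the pivot (top 90 mm over the table, foot 26 mm) and turns with the tray.
- plunger_lift (a joint): How far the spring plunger is pulled up (m): 0 = fully down in an index hole (locked), about 0.008 = its tip rides on the flange between holes, 0.011 = its cross pin just clears the slot and, twisted, rests on the ledges (tray free), 0.016 = upper stop. The spring pulls down with 3 to 5.5 N. The tip is round-nosed, 8 mm, in 11 mm holes, so it finds a hole within about 3 mm.
- plunger_twist (a joint): Twist of the plunger's T-handle (rad, counter-clockwise from above), 0 to 1.571, both ends stopped: 0 = cross pin in line with its slot, so that it drops when let go; beyond about 0.3 it stays out, 1.571 = fully twisted. It can turn only while pulled up at least 11 mm, and stays where it is left while out.
- plunger_grip (a point): Centre of the black T-handle of the plunger, a bar 10 mm thick (its x), 40 mm long (its y) and 24 mm high (+-12 mm about this point), 80 mm over the table when the plunger is down, 130 mm from the pivot on the side away from the post at the middle station; rises with the pull and turns with the twist; at twist 0 the bar points along the line to the pivot. The fixed housing below reaches 62 mm over the table.
- beaker: Bystander, leave alone: clear plastic beaker, 86 mm across, 110 mm high. Origin: centre of the underside.
- bottle: Bystander, leave alone: glass bottle with red cap, 52 mm across, 150 mm high. Origin: centre of the underside.
- measuring_cylinder: Bystander, leave alone: white measuring cylinder on a 64 mm foot, 178 mm high. Origin: centre of the underside.
- paint_set: Bystander, leave alone: flat blue paint set, 120 x 200 x 14 mm. Origin: centre of the underside.
There are look-alikes about, which are no part of the job. What is shaped like the block_rect but pink or purple is not meant.

How it is judged:
By the outcome, as a careful person would: the job done as asked, in the order asked, and still so for the second after the job is handed in, with the robot touching nothing.
Of block_rect, block_trap, block_rhom, block_hexa only 2 to 4 are there at a start; the rules pass over those that are not, and their reading is None.
At some moment in a run one of block_rect, block_trap, block_rhom, block_hexa may be knocked a few centimetres aside while the robot is not near it.
Once in a run the grip may slacken for a moment while it holds something.
It also fails if it takes over 210 s, if anything falls off the work surface, if the arm or the gripper's body presses on something with over 40 N, if the wrist force passes 120 N, or if a joint passes its speed limit or range.

## Robot

A 7-joint arm with a two-finger parallel gripper is mounted at the origin on the work surface. World frame = base frame: x ahead of the robot, y to its left, z up, the work surface at z = 0. Lengths are in m, angles in rad, forces in N, time in s.
With the tool pointing down it reaches from about 0.4 to 0.85 m from the base axis. Payload 4.5 kg.
Tool frame: the origin (TCP) lies midway between the tips of the shut fingers; the grasp point (between the pads) lies 19 mm behind it; y points along the fingers, z is the direction in which the jaws open and shut, and the axes are right-handed (so a half turn about y gives the same grasp; the last joint's range is limited). The gripper opens to 88 mm and grips with 3 to 60 N. Pads are 18 mm wide; open, the fingers measure 123 mm over their backs; the gripper's body (75 mm by 187 mm) begins 45 mm behind the grasp point.
Start: joints at [-1.092, 0.689, -0.195, 1.565, 0.157, 0.902, -0.215], TCP at [0.269, 0.564, 0.209] pointing down, gripper open.
Joint ranges: [-3.01, 3.01], [-0.46, 2.08], [-1.47, 1.51], [0.13, 2.56], [-1, 4.14], [0.04, 2.09], [-2.66, 2.66]. Speed limits (rad/s): [2.57, 2.57, 3.14, 3.14, 3.14, 3.14, 3.14].

## Interface

Orientations are given as a unit quaternion [x, y, z, w].
In Python, from plant import r, snapshot, get_calibration, job, boxes_of gives the robot as it stands. The module is installed in compiled form; this text tells all that it offers.
- The arm moves only by the shell command python3 -m handwheel 'ROWS' [OPENING] [FORCE]. ROWS is JSON, a list that holds one entry, the list of rows, each a list of 6 numbers: the shift along the tool's x, y, z as a fraction of full scale, then the turn, a rotation vector about the tool's x, y, z as a fraction of full scale. In form: [[[x, y, z, wx, wy, wz], ...]]. A call has 1 to 12 rows; each row is the pose to reach, as a shift and turn from the pose commanded when the call began, along the tool's axes at that moment, turning the shorter way round; what a row does not reach only later rows make up. Full scale, the value 1, is 100 cm for a shift and 180 degrees for a turn. A row lasts 1/12 s, in which the tool goes at most 41.7 mm and 7.16 degrees, less where a joint would pass 70% of its speed; a pose out of reach is approached as far as the arm can. A call with a number of a shift or a turn outside -1 to 1 is refused whole. A call with a gripper value outside its range is refused whole. OPENING is the opening, from -1 (shut) to 1 (fully open), set as the call begins (- or left out, the last holds). The fingers move at their own pace and stop on an object; FORCE is the grip in N (left out, the last holds). Time passes only in rows, so rows that repeat a pose let the fingers close. It gives the time, the measured TCP pose, the force and the opening at its end, in the units of the state.
- r.get_state(): the state, without advancing time (a new reading comes with each control period).
- snapshot(name): name is "scene" or "top"; returns the picture (384x512x3 uint8, red, green, blue); there is no depth.
- get_calibration(name): a dict with "fx", "fy", "cx", "cy" (pixels), "k1" (the pictures are not rectified: a ray, as slopes to the right and down, at radius r is drawn at 1 + k1 r^2 times it, then the intrinsics apply), "T" (4x4, takes a point from camera to world coordinates). Camera axes: x right, y down, z forward; pixel columns grow to the right and rows downward; lengths in m; the calibration is good to about 2 mm. A picture is of the moment at which its call begins. get_calibration takes no time and is no camera call.
- job.finish_job(): hands the job in, once; it reports no verdict.
Trained networks look in the newest picture that a camera, given by its name, has taken for a name from the list of things; names that differ only in an ending like _2 or _b are one class to them, and where a whole thing is asked for, a point or a joint stands for the part that bears it (a point fixed in the world has none). Each returns a list of dicts, best first, with "confidence" (0 to 1); they miss things now and then, are a little off and sometimes report something else, mostly with a low value. They report only what shows in the picture. A call takes as long as a camera call. They do not tell look-alikes from the thing itself.
- boxes_of(thing, camera): "bbox" ([left, top, right, bottom] in pixels, round what is visible of it).
The state is a dict: "clock": time; "q": joint angles; "qd": joint speeds; "joint_torque": joint torques, N m; "tool_pos": TCP position; "eef_rot": TCP orientation; "contact_force": force on the tool from outside, world axes, zero at the start; "moment": the same for the moment, N m; "opening": opening from 0.0 (shut) to 1.0 (fully open).
Only numpy, scipy, OpenCV 4.12 (cv2) and the standard library are available. Lean on these libraries where they do the work, as an engineer would, in place of code of your own. Each camera call takes 0.05 s, during which the arm holds its last target. There are 200 camera calls.

## Working session

There is one attempt and no reset: what is moved stays moved. The work goes in short steps, Python scripts to look and compute and a shell command to move; the robot and the scene stay as the last step left them, time stands still between calls to the robot, and variables do not carry over. Pictures are saved under pics/ and viewed, about 12 in all and at most 16, crops included, and the job is handed in when it is done.

```bash
mkdir -p pics; ls
python3 - <<'E'
from plant import r, snapshot, get_calibration, job, boxes_of
import cv2, numpy as np
s=r.get_state(); print({k:np.round(v,3).tolist() for k,v in s.items()})
for c in("scene","top"):
    im=snapshot(c); cv2.imwrite(f"pics/{c}0.png",im[...,::-1]); 
    cal=get_calibration(c); print(c,{k:np.round(v,4).tolist() for k,v in cal.items()})
    for n in "block_rect block_trap block_rhom block_hexa post plunger_grip turntable".split():
        print(n,[(np.round(b["bbox"]).tolist(),round(b["confidence"],2)) for b in boxes_of(n,c)][:4])
a=cv2.imread("pics/scene0.png");b=cv2.imread("pics/top0.png")
cv2.imwrite("pics/top0x.png",cv2.resize(b,(800,600),interpolation=cv2.INTER_CUBIC))
E
```

```text
pics
{'clock': 0.0, 'q': [-1.092, 0.69, -0.195, 1.566, 0.157, 0.902, -0.215], 'qd': [0.0, 0.0, 0.0, -0.001, 0.001, -0.0, 0.001], 'joint_torque': [0.0, -52.756, -1.267, -15.343, -0.053, 0.007, 0.0], 'tool_pos': [0.269, 0.564, 0.209], 'eef_rot': [0.69, -0.156, 0.156, -0.689], 'contact_force': [-0.209, 0.074, 0.549], 'moment': [-0.027, 0.004, -0.001], 'opening': 0.995}
scene {'fx': 361.4793, 'fy': 361.4793, 'cx': 250.1442, 'cy': 187.595, 'k1': -0.1094, 'T': [[-0.546, 0.7059, -0.4513, 1.0415], [0.8378, 0.4624, -0.2904, 0.3804], [0.0037, -0.5366, -0.8438, 1.1945], [0.0, 0.0, 0.0, 1.0]]}
block_rect [([158.0, 171.0, 175.0, 188.0], 0.72), ([156.0, 150.0, 175.0, 164.0], 0.58), ([180.0, 156.0, 194.0, 172.0], 0.5)]
block_trap [([343.0, 296.0, 368.0, 315.0], 0.75), ([300.0, 260.0, 322.0, 269.0], 0.56)]
block_rhom [([182.0, 154.0, 195.0, 174.0], 0.45)]
block_hexa []
post [([187.0, 181.0, 262.0, 250.0], 0.94)]
plunger_grip [([184.0, 179.0, 264.0, 253.0], 0.15)]
turntable []
top {'fx': 400.1448, 'fy': 400.1448, 'cx': 253.6994, 'cy': 193.1327, 'k1': 0.0256, 'T': [[0.0189, -0.9979, 0.0626, 0.3826], [-0.9998, -0.019, -0.0017, 0.0093], [0.0029, -0.0625, -0.998, 1.2308], [0.0, 0.0, 0.0, 1.0]]}
block_rect [([387.0, 183.0, 406.0, 204.0], 0.84), ([357.0, 151.0, 371.0, 171.0], 0.79)]
block_trap [([143.0, 154.0, 170.0, 171.0], 0.63), ([54.0, 212.0, 130.0, 260.0], 0.53)]
block_rhom []
block_hexa [([403.0, 131.0, 446.0, 162.0], 0.44)]
post [([224.0, 114.0, 319.0, 208.0], 0.61)]
plunger_grip [([223.0, 114.0, 320.0, 208.0], 0.67)]
turntable [([223.0, 111.0, 316.0, 205.0], 0.64)]
```

View pics/top0x.png

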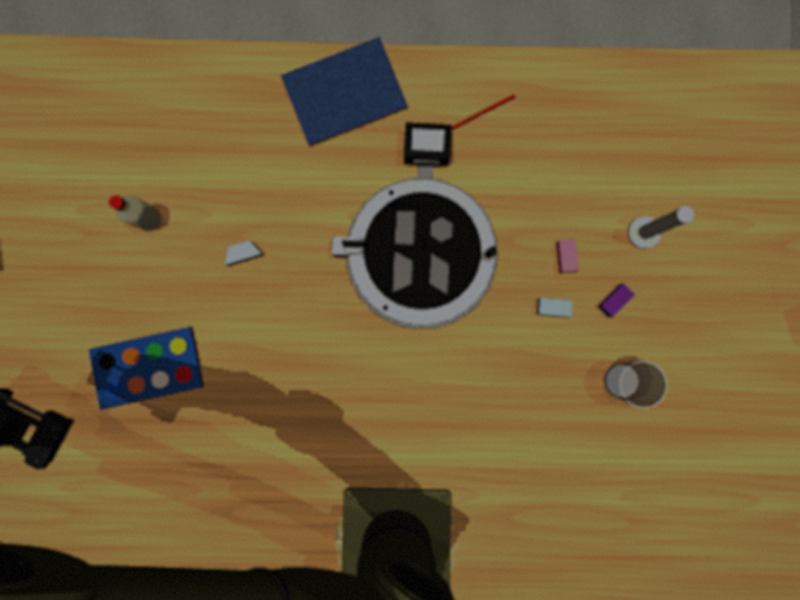

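View pics/scene0.png

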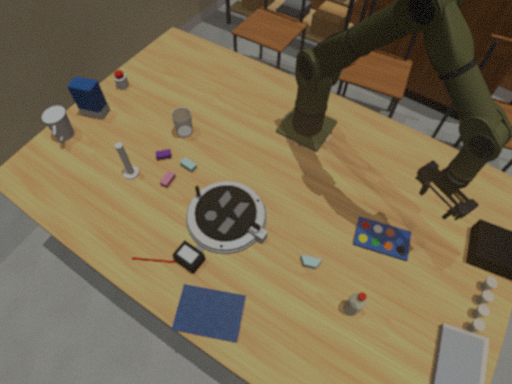

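The blocks on the table are a trapezoid at about top (156,162) px and a pale-cyan rectangle at (355,197). The pink (363,164) and purple (395,192) blocks are look-alikes with the wrong colour. I'll confirm this in one enlarged crop and fit the geometry.

```bash
cat > h.py <<'E'
import numpy as np, cv2
from plant import r, snapshot, get_calibration, boxes_of
def cal(c):
    d=get_calibration(c); return d["fx"],d["fy"],d["cx"],d["cy"],d["k1"],np.array(d["T"])
def proj(P,c):
    fx,fy,cx,cy,k,T=cal(c); P=np.atleast_2d(P); p=(P-T[:3,3])@T[:3,:3]; s=p[:,:2]/p[:,2:]
    s=s*(1+k*(s**2).sum(1,keepdims=True)); return s*[fx,fy]+[cx,cy]
def ray(uv,c):
    fx,fy,cx,cy,k,T=cal(c); d=(np.atleast_2d(uv)-[cx,cy])/[fx,fy]; s=d.copy()
    for _ in range(20): s=d/(1+k*(s**2).sum(1,keepdims=True))
    return T[:3,3],np.c_[s,np.ones(len(s))]@T[:3,:3].T
def at(uv,z,c):
    o,d=ray(uv,c); return (o+d*((z-o[2])/d[:,2:]))
def tri(a,b):   # top px, scene px -> point, gap
    o1,d1=ray(a,"top");o2,d2=ray(b,"scene"); A=np.c_[d1[0],-d2[0]]; t=np.linalg.lstsq(A,o2-o1,rcond=None)[0]
    p,q=o1+t[0]*d1[0],o2+t[1]*d2[0]; return (p+q)/2,np.linalg.norm(p-q)
def avg(c,n=4): return np.mean([snapshot(c).astype(float) for _ in range(n)],0).clip(0,255).astype(np.uint8)
E
python3 - <<'E'
from h import *
t=avg("top");s=avg("scene");cv2.imwrite("pics/t1.png",t[...,::-1]);cv2.imwrite("pics/s1.png",s[...,::-1])
def crop(im,x,y,w,hh,k): return cv2.resize(im[y:y+hh,x:x+w],None,fx=k,fy=k,interpolation=cv2.INTER_CUBIC)
A=crop(t,205,105,120,110,4)            # 480x440
B=crop(t,136,147,40,30,8)              # 320x240
C=crop(t,336,150,80,60,4)            # 320x240
R=np.vstack([B,C]); R=R[:440] if len(R)>440 else R
M=np.zeros((480,800,3),np.uint8);M[:440,:480]=A;M[:240,480:]=B;M[240:480,480:]=C
cv2.imwrite("pics/c1.png",M[...,::-1])
S=crop(s,180,170,100,90,6);cv2.imwrite("pics/c2.png",S[...,::-1])
E
```

```text
(no output)
```

View pics/c1.png

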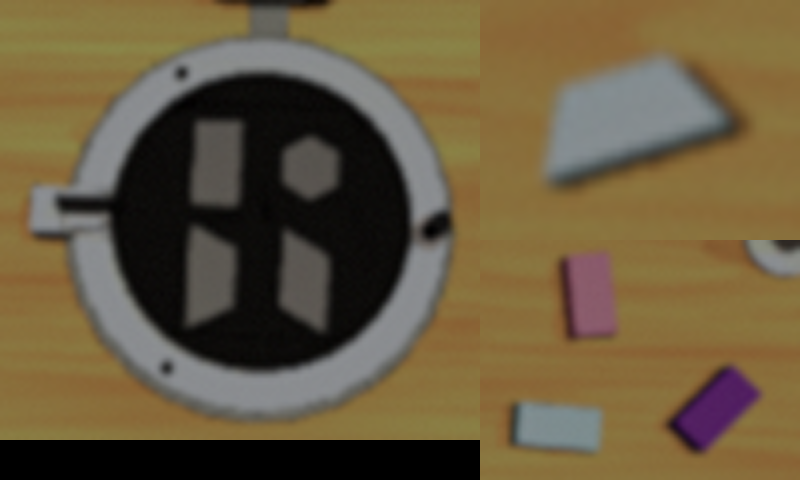

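View pics/c2.png

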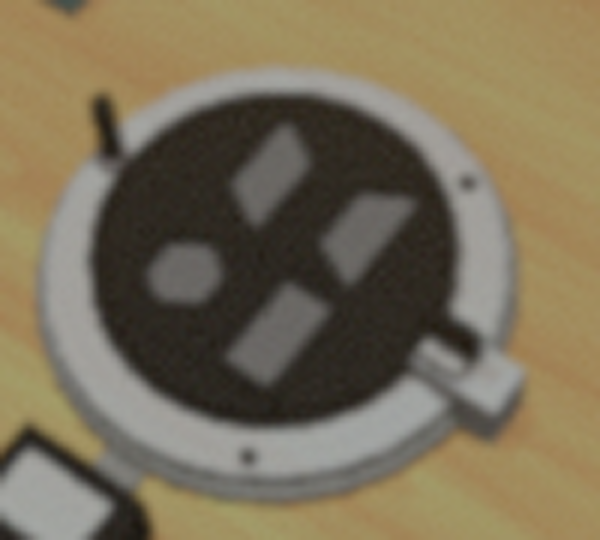

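The crop confirms the pieces. The trapezoid is in the upper right panel and the pale rectangle in the lower left of the lower panel. The pink and purple ones are decoys, and there is no hexagon or rhomboid on the table. The tray shows rect (upper left), hexa, trap (lower left, short side to the right) and rhom. Next I'll fit poses.

```bash
cat >> h.py <<'E'
from scipy.optimize import least_squares
SH=dict(rect=[(-31,-16),(31,-16),(31,16),(-31,16)],trap=[(-37,-16),(37,-16),(21,16),(-21,16)],
 rhom=[(-37,-16),(19,-16),(37,16),(-19,16)],hexa=[(40/3**.5*np.cos(a),40/3**.5*np.sin(a)) for a in np.arange(6)*np.pi/3])
def poly(n,p,z,grow=0):
    P=np.array(SH[n])/1000.
    if grow: # offset polygon outward
        m=len(P);Q=[]
        for i in range(m):
            a,b,c=P[i-1],P[i],P[(i+1)%m]; e=(b-a)/np.linalg.norm(b-a); f=(c-b)/np.linalg.norm(c-b)
            n1=np.array([e[1],-e[0]]);n2=np.array([f[1],-f[0]]); Q.append(b+np.linalg.solve([n1,n2],[grow,grow]))
        P=np.array(Q)
    c,s=np.cos(p[2]),np.sin(p[2]); return np.c_[P@[[c,s],[-s,c]]+p[:2],np.full(len(P),z)]
def fit(img,cam,n,p0,z,grow=0,mar=5,dark=None,verbose=0):
    """img float single channel. Fits x,y,yaw so antialiased blurred polygon explains img."""
    uv=proj(poly(n,p0,z,grow),cam); x0,y0=np.floor(uv.min(0)-mar).astype(int);x1,y1=np.ceil(uv.max(0)+mar).astype(int)
    I=img[y0:y1,x0:x1].astype(float);k=8
    def rend(p,sig):
        u=(proj(poly(n,p,z,grow),cam)-[x0,y0]+.5)*k
        M=np.zeros((I.shape[0]*k,I.shape[1]*k),np.uint8); cv2.fillPoly(M,[np.round((u-.5)*16).astype(np.int32)],255,shift=4)
        M=cv2.GaussianBlur(M.astype(float)/255,(0,0),sig*k); return cv2.resize(M,I.shape[::-1],interpolation=cv2.INTER_AREA)
    def res(v):
        M=rend(np.array(p0)+v*[.001,.001,.02],.8).ravel(); A=np.c_[M,np.ones_like(M)]
        w=np.linalg.lstsq(A,I.ravel(),rcond=None)[0]; return (A@w-I.ravel())/10
    from scipy.optimize import minimize
    best=min((minimize(lambda v:(res(v)**2).sum(),np.array(s,float),method="Nelder-Mead",options=dict(xatol=.02,fatol=1e-3,maxiter=400)) for s in ([0,0,0],[4,0,3],[-4,3,-3])),key=lambda o:o.fun)
    return np.array(p0)+best.x*[.001,.001,.02], np.sqrt(best.fun/I.size)*10
E
python3 - <<'E'
from h import *
t=cv2.imread("pics/t1.png")[...,::-1].astype(float);s=cv2.imread("pics/s1.png")[...,::-1].astype(float)
def top(x,y,ox=205,oy=105,k=4): return np.array([x/k+ox-.5+.5/k,y/k+oy-.5+.5/k])
def sc(x,y): return np.array([x/6+180-.4,y/6+170-.4])
print("post",tri(top(443,218),sc(101,100)),"handle",tri(top(86,204),sc(455,335)))
print("post@.09",at(top(443,218),.09,"top"),"handle@.092",at(top(86,204),.092,"top"))
for n,u,v,yaw in [("rect",217,163,np.pi/2),("hexa",310,168,np.pi/2),("trap",210,278,-np.pi/2),("rhom",305,280,-np.pi/2)]:
    p=at(top(u,v),.034,"top")[0]
    su=proj(p,"scene")[0]
    a=fit(t[...,1],"top",n,[p[0],p[1],yaw],.034,.0017); b=fit(s[...,1],"scene",n,[*a[0]],.034,.0017)
    print("cut",n,np.round(a[0],4),round(a[1],1),"scene",np.round(b[0],4),round(b[1],1))
    for z in(.028,.034,.040,.046): print("   z",z,np.round(fit(t[...,1],"top",n,a[0],z,.0017)[0][:2]-fit(s[...,1],"scene",n,a[0],z,.0017)[0][:2],4))
for n,uv,yaw in [("trap",(156,162),.25),("rect",(355.2,196.5),0)]:
    p=at(np.array(uv),.028,"top")[0]; a=min((fit(t[...,2],"top",n,[p[0],p[1],y],.028) for y in (yaw,yaw+np.pi,np.pi/2+yaw,-np.pi/2+yaw)),key=lambda o:o[1]); b=fit(s[...,2],"scene",n,a[0],.028)
    print("block",n,np.round(a[0],4),round(a[1],1),"scene",np.round(b[0],4),round(b[1],1))
    for z in(.02,.028,.036): print("   z",z,np.round(fit(t[...,2],"top",n,a[0],z)[0][:2]-fit(s[...,2],"scene",n,a[0],z)[0][:2],4))
# foam edge
g=cv2.GaussianBlur(t[...,1],(0,0),.6); c0=at(top(262,222),.044,"top")[0][:2]
rr=np.arange(.098,.130,.0005);P=[]
for a in np.arange(0,2*np.pi,.05):
    w=np.c_[c0[0]+rr*np.cos(a),c0[1]+rr*np.sin(a),np.full(len(rr),.044)];q=proj(w,"top").astype(np.float32)
    v=cv2.remap(g.astype(np.float32),q[:,:1],q[:,1:],cv2.INTER_LINEAR).ravel();i=np.argmax(np.gradient(v)); P.append(w[i,:2])
P=np.array(P);o=least_squares(lambda v:np.linalg.norm(P-v[:2],axis=1)-v[2],[*c0,.113],loss="soft_l1",f_scale=.001);print("foam circle",o.x)
E
```

```text
post (array([ 0.55437257, -0.16639428,  0.09202428]), np.float64(0.0024599048745337043)) handle (array([0.56214923, 0.0919156 , 0.0722071 ]), np.float64(0.004754020495282838))
post@.09 [[ 0.55531501 -0.16779264  0.09      ]] handle@.092 [[0.56022285 0.08846553 0.092     ]]
cut rect [ 0.5981 -0.0026  1.5108] 29.2 scene [ 0.6023 -0.0026  1.571 ] 24.7
   z 0.028 [-0.0081  0.0032]
   z 0.034 [-0.0081  0.0033]
   z 0.04 [-0.0082  0.003 ]
   z 0.046 [-0.0079  0.0033]
cut hexa [ 0.6004 -0.0758  1.6439] 5.3 scene [ 0.599  -0.0758  1.7092] 7.7
   z 0.028 [ 0.0042 -0.    ]
   z 0.034 [ 0.0013 -0.    ]
   z 0.04 [-0.0023 -0.0035]
   z 0.046 [-0.0058 -0.0043]
cut trap [ 0.5193 -0.0019 -1.5108] 30.6 scene [ 5.152e-01  1.000e-03 -1.574e+00] 30.2
   z 0.028 [ 0.0041 -0.0028]
   z 0.034 [ 0.0041 -0.003 ]
   z 0.04 [-0.0039 -0.    ]
   z 0.046 [-0.0089  0.    ]
cut rhom [ 0.5149 -0.0733 -1.5708] 27.1 scene [ 0.5107 -0.0703 -1.6308] 24.4
   z 0.028 [ 0.004  -0.0032]
   z 0.034 [ 0.0042 -0.003 ]Traceback (most recent call last):
  File "<stdin>", line 12, in <module>
  File "h.py", line 42, in fit
    
[... 912 characters left out ...]
=400)) for s in ([0,0,0],[4,0,3],[-4,3,-3])),key=lambda o:o.fun)
                                 ~~~^^^
  File "h.py", line 39, in res
    M=rend(np.array(p0)+v*[.001,.001,.02],.8).ravel(); A=np.c_[M,np.ones_like(M)]
      ~~~~^^^^^^^^^^^^^^^^^^^^^^^^^^^^^^^^^^^
  File "h.py", line 35, in rend
    u=(proj(poly(n,p,z,grow),cam)-[x0,y0]+.5)*k
       ~~~~^^^^^^^^^^^^^^^^^^^^^^
  File "h.py", line 6, in proj
    fx,fy,cx,cy,k,T=cal(c); P=np.atleast_2d(P); p=(P-T[:3,3])@T[:3,:3]; s=p[:,:2]/p[:,2:]
                    ~~~^^^
  File "h.py", line 4, in cal
    d=get_calibration(c); return d["fx"],d["fy"],d["cx"],d["cy"],d["k1"],np.array(d["T"])
ValueError: time passes only in moves, steps and waits
```

```bash
sed -i 's/^def cal(c):/import functools\n@functools.lru_cache(None)\ndef cal(c):/' h.py
cat > m.py <<'E'
from h import *
t=cv2.imread("pics/t1.png")[...,::-1].astype(float);s=cv2.imread("pics/s1.png")[...,::-1].astype(float)
def top(x,y,ox=205,oy=105,k=4): return np.array([x/k+ox-.5+.5/k,y/k+oy-.5+.5/k])
for n,u,v,yaw in [("rect",217,163,0),("hexa",310,168,np.pi/2),("trap",210,278,np.pi),("rhom",305,280,0)]:
    p=at(top(u,v),.034,"top")[0]
    a=fit(t[...,1],"top",n,[p[0],p[1],yaw],.034,.0017); b=fit(s[...,1],"scene",n,[*a[0]],.034,.0017)
    print("cut",n,np.round(a[0],4),round(a[1],1),"scene",np.round(b[0],4),round(b[1],1))
    for z in(.028,.040,.046): print("   z",z,np.round(fit(t[...,1],"top",n,a[0],z,.0017)[0][:2]-fit(s[...,1],"scene",n,a[0],z,.0017)[0][:2],4))
for n,uv,yaw in [("trap",(156,162),.25),("rect",(355.2,196.5),0)]:
    p=at(np.array(uv),.028,"top")[0]; a=min((fit(t[...,2],"top",n,[p[0],p[1],y],.028) for y in (yaw,yaw+np.pi,np.pi/2+yaw,-np.pi/2+yaw)),key=lambda o:o[1]); b=fit(s[...,2],"scene",n,a[0],.028)
    print("block",n,np.round(a[0],4),round(a[1],1),"scene",np.round(b[0],4),round(b[1],1))
    for z in(.02,.036): print("   z",z,np.round(fit(t[...,2],"top",n,a[0],z)[0][:2]-fit(s[...,2],"scene",n,a[0],z)[0][:2],4))
for img,cam,c00 in((t,"top",top(262,222)),(s,"scene",np.array([226,212.]))):
    g=cv2.GaussianBlur(img[...,1],(0,0),.6).astype(np.float32); c0=at(c00,.044,cam)[0][:2]
    rr=np.arange(.098,.130,.0005);P=[]
    for a in np.arange(0,2*np.pi,.05):
        w=np.c_[c0[0]+rr*np.cos(a),c0[1]+rr*np.sin(a),np.full(len(rr),.044)];q=proj(w,cam).astype(np.float32)
        v=cv2.remap(g,q[:,:1],q[:,1:],cv2.INTER_LINEAR).ravel();i=np.argmax(np.gradient(v)); P.append(w[i,:2])
    P=np.array(P);o=least_squares(lambda v:np.linalg.norm(P-v[:2],axis=1)-v[2],[*c0,.113],loss="soft_l1",f_scale=.001);print("foam circle",cam,o.x)
E
time python3 m.py
```

```text
cut rect [ 0.6023 -0.0056  0.    ] 7.7 scene [ 0.6023 -0.0056  0.    ] 19.4
   z 0.028 [0.007  0.0013]
   z 0.04 [-0.002  -0.0039]
   z 0.046 [-0.0058 -0.0038]
cut hexa [ 0.6004 -0.0758  1.6439] 5.3 scene [ 0.599  -0.0758  1.7092] 7.7
   z 0.028 [ 0.0042 -0.    ]
   z 0.04 [-0.0023 -0.0035]
   z 0.046 [-0.0058 -0.0043]
cut trap [ 5.1510e-01 -1.9000e-03  3.1416e+00] 16.8 scene [ 5.1510e-01 -1.9000e-03  3.1416e+00] 20.3
   z 0.028 [0.0078 0.0008]
   z 0.04 [-0.004  0.   ]
   z 0.046 [-0.0036 -0.    ]
cut rhom [ 0.5149 -0.0733  0.    ] 7.5 scene [ 0.5149 -0.0733  0.    ] 34.1
   z 0.028 [ 0.004 -0.   ]
   z 0.04 [ 0.0023 -0.002 ]
   z 0.046 [-0.0064 -0.006 ]
block trap [ 0.5522  0.3093 -1.3991] 9.9 scene [ 0.5521  0.3122 -1.2842] 5.3
   z 0.02 [ 0.0044 -0.    ]
   z 0.036 [-0.0053  0.    ]
block rect [ 0.4548 -0.2989  1.4805] 3.8 scene [ 0.4544 -0.2952  1.4036] 6.6
   z 0.02 [ 0.0046 -0.0028]
   z 0.036 [-0.0041 -0.0054]
foam circle top [ 0.55776972 -0.03887825  0.11203533]
foam circle scene [ 0.56183698 -0.0345103   0.11284807]
real	0m9.264s
user	0m9.534s
sys	0m0.392s
```

```bash
python3 - <<'E'
s=open('h.py').read()
i=s.index("    best=min((");j=s.index("    return np.array(p0)+best.x")
s=s[:i]+"""    run=lambda v:minimize(lambda q:(res(q)**2).sum(),v,method="Nelder-Mead",options=dict(initial_simplex=np.array(v)+[[0,0,0],[3,0,0],[0,3,0],[0,0,4]],xatol=.02,fatol=1e-3,maxiter=400))
    best=min((run(np.array(v,float)) for v in ([0,0,0],[-2,-2,-4])),key=lambda o:o.fun)
"""+s[j:]
open('h.py','w').write(s)
m=open('m.py').read().replace("(yaw,yaw+np.pi,np.pi/2+yaw,-np.pi/2+yaw)","(yaw,)").replace('(156,162),.25','(156,162),-1.28').replace('(355.2,196.5),0','(355.2,196.5),1.5')
open('m.py','w').write(m)
E
python3 m.py
```

```text
cut rect [ 0.6025 -0.0053 -0.0345] 7.3 scene [ 0.601  -0.0048 -0.0354] 19.2
   z 0.028 [0.0046 0.0012]
   z 0.04 [-0.002 -0.002]
   z 0.046 [-0.006  -0.0039]
cut hexa [ 0.6003 -0.0758  2.0608] 2.4 scene [ 0.5989 -0.075   2.0864] 6.6
   z 0.028 [0.0046 0.0013]
   z 0.04 [-0.0018 -0.0024]
   z 0.046 [-0.0051 -0.0043]
cut trap [ 5.1640e-01 -2.4000e-03  3.1123e+00] 16.2 scene [ 5.1540e-01 -2.2000e-03  3.1201e+00] 20.2
   z 0.028 [0.0042 0.001 ]
   z 0.04 [-0.0026 -0.0024]
   z 0.046 [-0.0063 -0.0043]
cut rhom [ 0.5144 -0.0727 -0.0384] 6.8 scene [ 0.5133 -0.0723 -0.0348] 34.0
   z 0.028 [0.0047 0.0014]
   z 0.04 [-0.0029 -0.0028]
   z 0.046 [-0.0047 -0.0038]
block trap [ 0.5514  0.3119 -1.2435] 4.6 scene [ 0.5521  0.3128 -1.2495] 5.1
   z 0.02 [0.004  0.0009]
   z 0.036 [-0.005  -0.0037]
block rect [ 0.4549 -0.299   1.4981] 3.6 scene [ 0.4548 -0.296   1.5026] 6.0
   z 0.02 [ 0.0049 -0.0003]
   z 0.036 [-0.0043 -0.0055]
foam circle top [ 0.55776972 -0.03887825  0.11203533]
foam circle scene [ 0.56183698 -0.0345103   0.11284807]
```

Everything is consistent. The cutout floor height comes out near 36 mm and the block tops near 28 mm from two views, and the tray yaw is about -0.035 for all four cutouts. Pivot is (0.558,-0.039), with the handle and post where the pivot geometry puts them. Next is a move planner.

```bash
cat > go.py <<'E'
# go.py x y z jawyaw_deg : row (in handwheel units) from the current pose to the target (tool down), jaw axis at given world yaw (mod 180)
import sys, numpy as np
from scipy.spatial.transform import Rotation as R
from plant import r
def row(s,x,y,z,yaw):
    p=np.array(s["tool_pos"]); Q=R.from_quat(s["eef_rot"]); M=Q.as_matrix()
    best=None
    for a in (yaw,yaw+180):
        c,sn=np.cos(np.radians(a)),np.sin(np.radians(a)); zz=np.array([c,sn,0]); yy=np.array([0,0,-1.]); xx=np.cross(yy,zz)
        w=(Q.inv()*R.from_matrix(np.c_[xx,yy,zz])).as_rotvec()
        if best is None or np.linalg.norm(w)<np.linalg.norm(best): best=w
    d=M.T@(np.array([x,y,z])-p); n=max(np.linalg.norm(d)/.0417,np.degrees(np.linalg.norm(best))/7.16)
    return np.round(np.r_[d,best/np.pi],4).tolist(),round(n,1)
if __name__=="__main__":
    s=r.get_state(); M=R.from_quat(s["eef_rot"]).as_matrix()
    print("t",round(s["clock"],1),"p",np.round(s["tool_pos"],4),"jawyaw",round(np.degrees(np.arctan2(M[1,2],M[0,2])),1),"ydir",np.round(M[:,1],3),"q",np.round(s["q"],2),"F",np.round(s["contact_force"],1),"op",round(s["opening"],3))
    a=list(map(float,sys.argv[1:]))
    for i in range(0,len(a),4): print(*row(s,*a[i:i+4]))
E
python3 go.py .5623 .0915 .16 178  .5623 .0915 .16 90
```

```text
t 1.2 p [0.2689 0.5642 0.2094] jawyaw 64.5 ydir [ 0.  0. -1.] q [-1.09  0.69 -0.19  1.57  0.16  0.9  -0.22] F [0.8 0.1 0.3] op 0.999
[0.4682, 0.0494, -0.3005, -0.0, 0.3695, -0.0] 13.4
[0.4682, 0.0494, -0.3005, -0.0, -0.1416, 0.0] 13.4
```

```bash
python3 -m handwheel '[[[0.4682,0.0494,-0.3005,0,0.3695,0],[0.4682,0.0494,-0.3005,0,0.3695,0],[0.4682,0.0494,-0.3005,0,0.3695,0],[0.4682,0.0494,-0.3005,0,0.3695,0],[0.4682,0.0494,-0.3005,0,0.3695,0],[0.4682,0.0494,-0.3005,0,0.3695,0],[0.4682,0.0494,-0.3005,0,0.3695,0],[0.4682,0.0494,-0.3005,0,0.3695,0],[0.4682,0.0494,-0.3005,0,0.3695,0],[0.4682,0.0494,-0.3005,0,0.3695,0],[0.4682,0.0494,-0.3005,0,0.3695,0],[0.4682,0.0494,-0.3005,0,0.3695,0]]]' -0.2 20; python3 go.py .5623 .0915 .16 -2 .5623 .0915 .07 -2
```

```text
clock: 2.2
tool_pos: [0.5324, 0.1395, 0.1652]
eef_rot: [0.491, -0.509, 0.509, -0.491]
contact_force: [1.3, 0.5, 0.8]
opening: 0.403
t 2.2 p [0.5324 0.1395 0.1652] jawyaw -2.0 ydir [ 0.  0. -1.] q [-0.38  0.65  0.06  1.85 -0.06  0.64 -0.32] F [1.3 0.5 0.8] op 0.403
[0.0469, 0.0052, 0.0315, -0.0001, 0.0001, -0.0001] 1.4
[0.0469, 0.0952, 0.0315, -0.0001, 0.0001, -0.0001] 2.7
```

```bash
python3 -m handwheel '[[[0.047,0.005,0.0315,0,0,0],[0.047,0.005,0.0315,0,0,0],[0.047,0.005,0.0315,0,0,0],[0.047,0.03,0.0315,0,0,0],[0.047,0.055,0.0315,0,0,0],[0.047,0.08,0.0315,0,0,0],[0.047,0.095,0.0315,0,0,0],[0.047,0.095,0.0315,0,0,0]]]'; python3 -m handwheel '[[[0,0,0,0,0,0],[0,0,0,0,0,0],[0,0,0,0,0,0],[0,0,0,0,0,0],[0,0,0,0,0,0]]]' -1 25;  python3 go.py
```

```text
clock: 2.87
tool_pos: [0.5584, 0.0945, 0.0674]
eef_rot: [-0.493, 0.51, -0.506, 0.49]
contact_force: [0.1, -0.7, -0.0]
opening: 0.401
clock: 3.28
tool_pos: [0.562, 0.0932, 0.0712]
eef_rot: [0.491, -0.508, 0.509, -0.492]
contact_force: [-0.7, -0.3, 0.5]
opening: 0.043
t 3.3 p [0.562  0.0932 0.0712] jawyaw -2.0 ydir [ 0.002  0.001 -1.   ] q [-0.26  0.82  0.03  1.85 -0.05  0.47 -0.23] F [-0.7 -0.3  0.5] op 0.043
```

```bash
python3 -m handwheel '[[[0,0,0,0,0,0],[0,0,0,0,0,0],[0,0,0,0,0,0]]]';  python3 - <<'E'
from h import *
t=avg("top",2);s=avg("scene",2)
f=lambda im,x,y,w,hh,k: cv2.resize(im[y:y+hh,x:x+w],None,fx=k,fy=k,interpolation=cv2.INTER_CUBIC)
M=np.hstack([f(t,200,125,50,60,8),f(s,235,200,50,60,8)]);cv2.imwrite("pics/c3.png",M[...,::-1])
E
```

```text
clock: 3.53
tool_pos: [0.5615, 0.093, 0.0704]
eef_rot: [0.491, -0.509, 0.509, -0.491]
contact_force: [0.2, -0.2, -0.4]
opening: 0.003
```

View pics/c3.png

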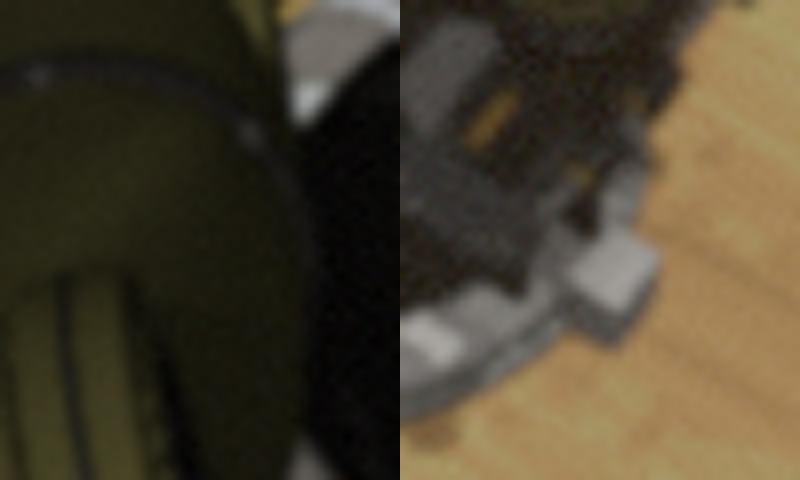

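The jaws shut on nothing (opening 0.003), so I overlay the expected handle on the first pictures.

Run:
```python
from h import *
from scipy.spatial.transform import Rotation as R
out=[]
st=r.get_state();tcp=np.array(st["tool_pos"])
for f,c,(x,y) in(("t1","top",(200,125)),("s1","scene",(235,200))):
    im=cv2.imread(f"pics/{f}.png");im=cv2.resize(im[y:y+60,x:x+50],None,fx=8,fy=8,interpolation=cv2.INTER_CUBIC)
    for z,col in((.092,(0,0,255)),(.068,(0,255,0))):
        ca,sa=np.cos(-.035),np.sin(-.035)
        B=np.array([(-5,-20),(5,-20),(5,20),(-5,20)])/1000@[[ca,sa],[-sa,ca]]+[.5623,.091]
        q=(proj(np.c_[B,np.full(4,z)],c)-[x,y]+.5)*8-.5
        cv2.polylines(im,[q.astype(np.int32)],True,col,1)
    q=(proj(tcp,c)-[x,y]+.5)*8-.5;cv2.circle(im,tuple(q[0].astype(int)),4,(255,0,255),-1)
    out.append(im)
cv2.imwrite("pics/c4.png",np.hstack(out))
```

```text
(no output)
```

View pics/c4.png

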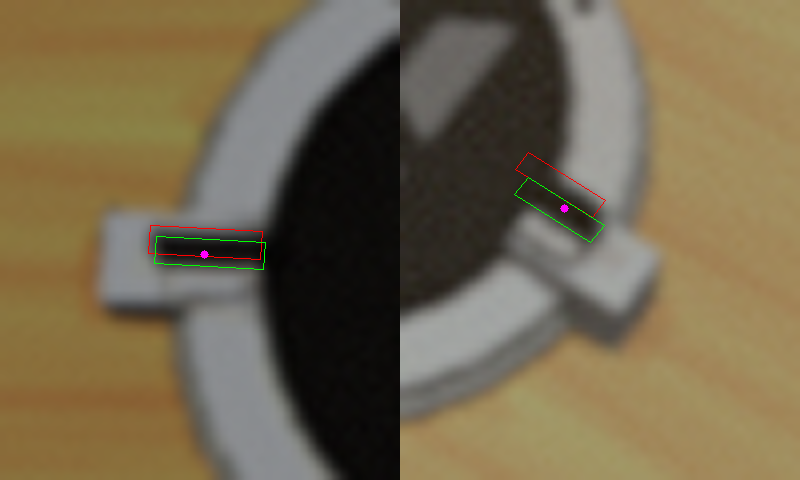

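Run:
```python
from h import *
s=avg("scene",3)
M=cv2.resize(s[120:270,180:330],None,fx=4,fy=4,interpolation=cv2.INTER_CUBIC);M=np.clip(M.astype(float)*1.8,0,255).astype(np.uint8)
q=(proj(np.array(r.get_state()["tool_pos"]),"scene")[0]-[180,120]+.5)*4-.5;print(q)
cv2.imwrite("pics/c5.png",M[...,::-1])
```

```text
[301.97584488 424.00695777]
```

View pics/c5.png

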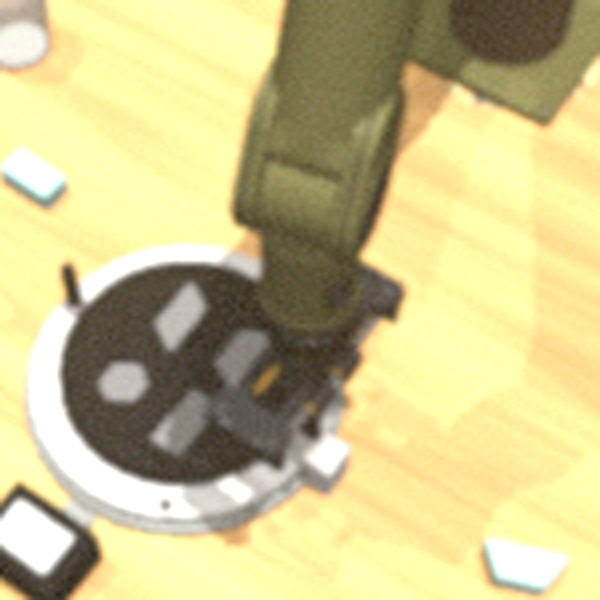

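```bash
python3 -m handwheel '[[[0,-0.03,0,0,0,0],[0,-0.06,0,0,0,0],[0,-0.09,0,0,0,0],[0,-0.12,0,0,0,0],[0,-0.12,0,0,0,0]]]' -0.2; python3 go.py
python3 - <<'E'
from h import *
t=avg("top",3);s=avg("scene",3)
q=(proj(np.array(r.get_state()["tool_pos"]),"scene")[0]-[200,130]+.5)*6-.5;print(q)
M=cv2.resize(s[130:230,200:300],None,fx=6,fy=6,interpolation=cv2.INTER_CUBIC);M=np.clip(M.astype(float)*1.8,0,255).astype(np.uint8)
cv2.circle(M,tuple(q.astype(int)),4,(255,0,255),-1)
cv2.imwrite("pics/c6.png",M[...,::-1])
E
```

```text
clock: 4.3
tool_pos: [0.5651, 0.0935, 0.1957]
eef_rot: [0.488, -0.507, 0.511, -0.494]
contact_force: [0.3, -0.0, -0.6]
opening: 0.358
t 4.3 p [0.5651 0.0935 0.1957] jawyaw -2.0 ydir [ 0.01   0.002 -1.   ] q [-0.28  0.63  0.05  1.76 -0.05  0.74 -0.23] F [ 0.3 -0.  -0.6] op 0.358
[337.52787166 474.63825875]
```

View pics/c6.png

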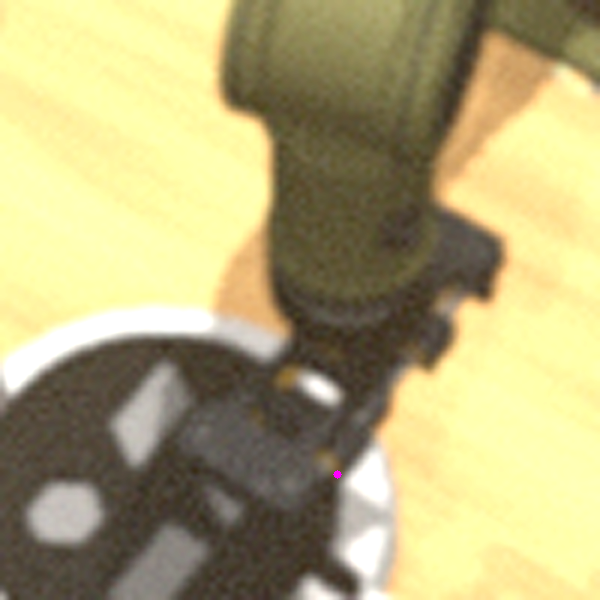

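```bash
python3 -m handwheel '[[[0,0.03,-0.002,0,0,0],[0,0.06,-0.002,0,0,0],[0,0.09,-0.002,0,0,0],[0,0.1,-0.002,0,0,0],[0,0.102,-0.002,0,0,0],[0,0.104,-0.002,0,0,0],[0,0.106,-0.002,0,0,0],[0,0.106,-0.002,0,0,0],[0,0.106,-0.002,0,0,0]]]' -1; python3 -m handwheel '[[[0,0.002,0,0,0,0],[0,0.004,0,0,0,0],[0,0.006,0,0,0,0],[0,0.006,0,0,0,0]]]'; python3 go.py .5623 .0915 .07 -2
```

```text
clock: 5.35
tool_pos: [0.5603, 0.0932, 0.0853]
eef_rot: [0.491, -0.508, 0.509, -0.492]
contact_force: [-0.5, -0.0, -0.4]
opening: 0.004
clock: 5.68
tool_pos: [0.5592, 0.0931, 0.078]
eef_rot: [-0.491, 0.509, -0.509, 0.491]
contact_force: [0.2, -0.2, 0.3]
opening: 0.007
t 5.7 p [0.5592 0.0931 0.078 ] jawyaw -2.0 ydir [-0.  0. -1.] q [-0.27  0.8   0.03  1.86 -0.05  0.48 -0.23] F [ 0.2 -0.2  0.3] op 0.007
[0.0014, 0.008, 0.0032, 0.0001, 0.0001, -0.0] 0.2
```

```bash
for i in 1; do python3 -m handwheel '[[[0,0.002,0,0,0,0],[0,0.004,0,0,0,0],[0,0.006,0,0,0,0],[0,0.006,0,0,0,0]]]'; done; python3 -m handwheel '[[[0,0.002,0,0,0,0],[0,0.004,0,0,0,0],[0,0.004,0,0,0,0]]]'; python3 -m handwheel '[[[0,0.002,0,0,0,0],[0,0.004,0,0,0,0],[0,0.004,0,0,0,0]]]'
```

```text
clock: 6.02
tool_pos: [0.5591, 0.093, 0.0717]
eef_rot: [-0.491, 0.509, -0.508, 0.491]
contact_force: [-0.1, 0.1, 0.3]
opening: 0.006
clock: 6.27
tool_pos: [0.5591, 0.093, 0.0678]
eef_rot: [-0.491, 0.509, -0.508, 0.491]
contact_force: [-0.1, -0.2, 0.6]
opening: 0.004
clock: 6.52
tool_pos: [0.5591, 0.093, 0.0638]
eef_rot: [-0.491, 0.509, -0.508, 0.491]
contact_force: [-0.8, 0.4, -0.6]
opening: 0.001
```

Run:
```python
from h import *
from scipy.spatial.transform import Rotation as R
t=avg("top",3);s=avg("scene",6);st=r.get_state();p=np.array(st["tool_pos"]);Q=R.from_quat(st["eef_rot"]).as_matrix()
x0,y0,k=210,160,8
M=cv2.resize(s[y0:y0+75,x0:x0+90],None,fx=k,fy=k,interpolation=cv2.INTER_CUBIC).astype(float);M=(255*(np.clip(M,0,255)/255)**.5).astype(np.uint8)
q=lambda X:((proj(X,"scene")-[x0,y0]+.5)*k-.5).astype(np.int32)
for d,w,c in((0.064,[(-37,-93),(37,-93),(37,93),(-37,93)],(255,0,0)),(0,[(-9,-17),(9,-17),(9,17),(-9,17)],(255,0,255)),(.03,[(-9,-17),(9,-17),(9,17),(-9,17)],(255,0,255))):
    B=[p+Q@np.array([a/1e3,-d,b/1e3]) for a,b in w]; cv2.polylines(M,[q(np.array(B))],True,c,1)
B=np.array([(-5,-20),(5,-20),(5,20),(-5,20)])/1000@[[.9994,-.035],[.035,.9994]]+[.5623,.091]
for z in(.068,.092): cv2.polylines(M,[q(np.c_[B,np.full(4,z)])],True,(0,255,0),1)
cv2.imwrite("pics/c7.png",M[...,::-1])
```

```text
(no output)
```

View pics/c7.png

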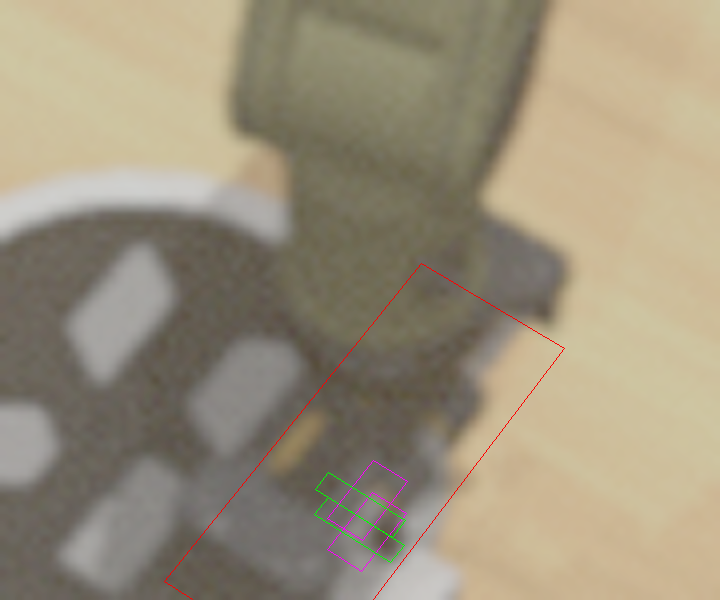

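Run:
```python
from h import *
from scipy.spatial.transform import Rotation as R
p=np.array([.269,.564,.209]);Q=R.from_quat([0.69,-0.156,0.156,-0.689]).as_matrix()
x0,y0,k=400,140,7
M=cv2.resize(cv2.imread("pics/s1.png")[y0:y0+85,x0:x0+110],None,fx=k,fy=k,interpolation=cv2.INTER_CUBIC).astype(float);M=(255*(np.clip(M,0,255)/255)**.5).astype(np.uint8)
q=lambda X:((proj(X,"scene")-[x0,y0]+.5)*k-.5).astype(np.int32)
for d,w,c in((0.064,[(-37,-93),(37,-93),(37,93),(-37,93)],(0,0,255)),(0,[(-9,-61),(9,-61),(9,61),(-9,61)],(255,0,255))):
    B=[p+Q@np.array([a/1e3,-d,b/1e3]) for a,b in w]; cv2.polylines(M,[q(np.array(B))],True,c,1)
cv2.imwrite("pics/c8.png",M)
```

```text
(no output)
```

View pics/c8.png

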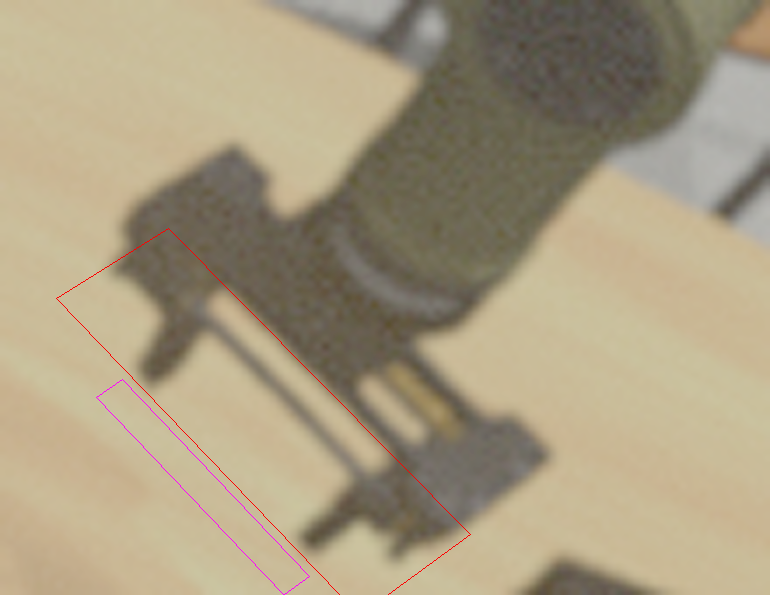

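```bash
python3 -m handwheel '[[[0,-0.04,0,0,0,0],[-0.02,-0.06,-0.02,0,0,0],[-0.05,-0.06,-0.05,0,0,0],[-0.08,-0.06,-0.08,0,0,0],[-0.11,-0.03,-0.11,0,0,0],[-0.11,0.0,-0.13,0,0,0],[-0.11,0.03,-0.13,0,0,0],[-0.11,0.04,-0.13,0,0,0],[-0.11,0.045,-0.13,0,0,0],[-0.11,0.05,-0.13,0,0,0],[-0.11,0.055,-0.13,0,0,0],[-0.11,0.055,-0.13,0,0,0]]]'; python3 -m handwheel '[[[0,0.003,0,0,0,0],[0,0.006,0,0,0,0],[0,0.008,0,0,0,0],[0,0.010,0,0,0,0],[0,0.010,0,0,0,0]]]'
```

```text
clock: 7.97
tool_pos: [0.4347, 0.2071, 0.0095]
eef_rot: [0.49, -0.509, 0.509, -0.491]
contact_force: [0.5, -0.1, -0.8]
opening: 0.005
clock: 8.38
tool_pos: [0.4332, 0.2075, -0.001]
eef_rot: [-0.491, 0.509, -0.509, 0.491]
contact_force: [-1.1, 0.1, 0.5]
opening: 0.005
```

```bash
python3 -m handwheel '[[[0,0.002,0,0,0,0],[0,0.004,0,0,0,0],[0,0.006,0,0,0,0],[0,0.006,0,0,0,0]]]'|egrep 'pos|force';  python3 -m handwheel '[[[0,0.002,0,0,0,0],[0,0.004,0,0,0,0],[0,0.004,0,0,0,0]]]'|egrep 'pos|force';python3 -m handwheel '[[[0,0.002,0,0,0,0],[0,0.004,0,0,0,0],[0,0.004,0,0,0,0]]]'|egrep 'pos|force'
```

```text
tool_pos: [0.4331, 0.2075, -0.0072]
contact_force: [-0.8, -0.7, -1.0]
tool_pos: [0.4331, 0.2075, -0.0111]
contact_force: [-0.1, -0.3, 0.4]
tool_pos: [0.4332, 0.2075, -0.0151]
contact_force: [0.1, 0.2, 0.6]
```

Run:
```python
from h import *
s=avg("scene",4);t=avg("top",2);p=np.array(r.get_state()["tool_pos"]);print(p)
x0,y0,k=230,120,7
M=cv2.resize(s[y0:y0+85,x0:x0+110],None,fx=k,fy=k,interpolation=cv2.INTER_CUBIC).astype(float);M=(255*(np.clip(M,0,255)/255)**.5).astype(np.uint8)
for dz,c in((0,(255,0,0)),(.02,(255,0,255)),(.04,(0,255,0))):
    q=((proj(p+[0,0,dz],"scene")[0]-[x0,y0]+.5)*k-.5).astype(int);cv2.circle(M,tuple(q),3,c,-1)
cv2.imwrite("pics/c9.png",M[...,::-1])
```

```text
[ 0.43332203  0.20753747 -0.01473642]
```

View pics/c9.png

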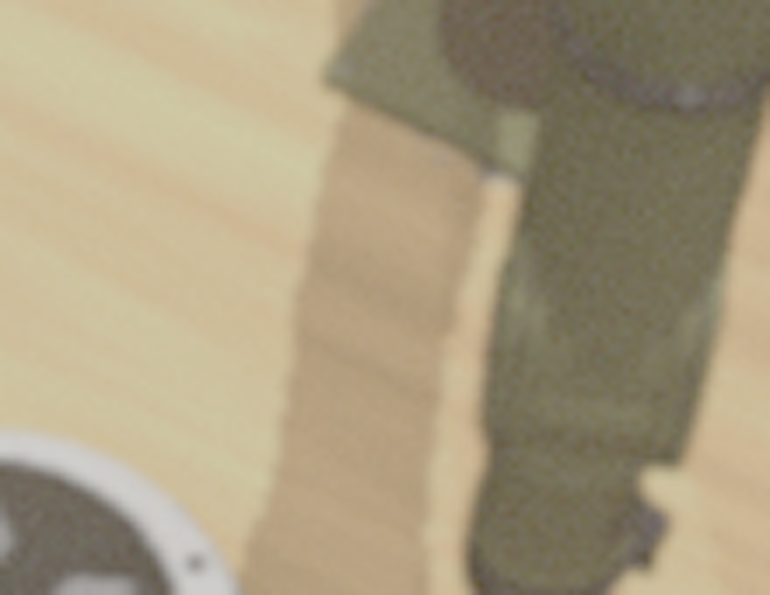

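The crop missed the tips; it shows only the arm and the turntable's edge. But the TCP reading is -15 mm with no contact, so the reported TCP lies below the real tips. I'll keep feeling for the table.

```bash
for i in 1 2 3 4; do :; done; python3 -m handwheel '[[[0,0.002,0,0,0,0],[0,0.004,0,0,0,0],[0,0.004,0,0,0,0]]]'|egrep 'pos|force';python3 -m handwheel '[[[0,0.002,0,0,0,0],[0,0.004,0,0,0,0],[0,0.004,0,0,0,0]]]'|egrep 'pos|force'; python3 -m handwheel '[[[0,0.001,0,0,0,0],[0,0.002,0,0,0,0],[0,0.002,0,0,0,0]]]'|egrep 'pos|force'; python3 go.py
```

```text
tool_pos: [0.4331, 0.2075, -0.0191]
contact_force: [0.0, 0.6, -0.4]
tool_pos: [0.4331, 0.2074, -0.0232]
contact_force: [0.7, 0.0, 0.1]
tool_pos: [0.4332, 0.2075, -0.0249]
contact_force: [0.2, -1.8, 0.3]
t 10.3 p [ 0.4332  0.2075 -0.0249] jawyaw -2.0 ydir [-0.  0. -1.] q [-0.55  0.95  0.01  2.13 -0.13  0.06 -0.45] F [ 0.2 -1.8  0.3] op 0.01
```

Run:
```python
from h import *
from scipy.spatial.transform import Rotation as R
p=np.array([.2689,.5642,.2094]);Q=R.from_quat([0.69,-0.156,0.156,-0.689]).as_matrix()
def draw(f,c,x0,y0,w,h,k):
    M=cv2.resize(cv2.imread(f"pics/{f}.png")[y0:y0+h,x0:x0+w],None,fx=k,fy=k,interpolation=cv2.INTER_CUBIC).astype(float);M=(255*(np.clip(M,0,255)/255)**.45).astype(np.uint8)
    for dz,col in((0,(255,0,255)),(.03,(0,255,0))):
        B=[p+[0,0,dz]+Q@np.array([a/1e3,0,b/1e3]) for a,b in [(-9,-61),(9,-61),(9,61),(-9,61)]]
        cv2.polylines(M,[((proj(np.array(B),c)-[x0,y0]+.5)*k-.5).astype(np.int32)],True,col,1)
    return M
cv2.imwrite("pics/c10.png",np.vstack([draw("t1","top",0,235,80,75,7)[:300+225],]))
for z in (0,.02,.03,.04): print(z,np.round(proj(p+[0,0,z]+Q@[0,0,.053],"scene")),np.round(proj(p+[0,0,z]-Q@[0,0,.053],"scene")))
print(proj(np.array([.562,.0935,.092]),"scene"))
```

```text
0 [[440. 221.]] [[417. 197.]]
0.02 [[443. 218.]] [[419. 194.]]
0.03 [[444. 217.]] [[421. 192.]]
0.04 [[446. 215.]] [[422. 190.]]
[[255.24632173 222.9812411 ]]
```

View pics/c10.png

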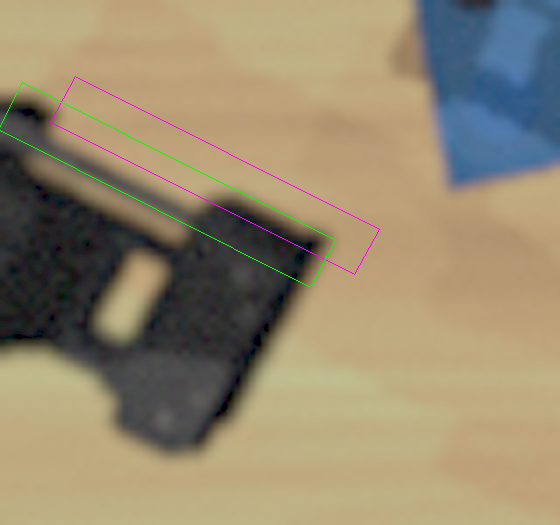

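Both start views agree: the real fingertips sit about 29 mm above the reported TCP. That explains the miss, since the tips passed just over the handle at reported z 0.064. I'll refine this by touching the table, farther out so joint 6 is well away from its limit.

```bash
python3 -m handwheel '[[[0,-0.04,0,0,0,0],[0,-0.05,0.03,0,0,0],[0,-0.05,0.07,0,0,0],[0,-0.05,0.11,0,0,0],[0,-0.04,0.15,0,0,0],[0,-0.02,0.187,0,0,0],[0,0,0.187,0,0,0],[0,0,0.187,0,0,0],[0,0,0.187,0,0,0]]]'|egrep 'pos|force'; python3 -m handwheel '[[[0,0.001,0,0,0,0],[0,0.002,0,0,0,0],[0,0.002,0,0,0,0]]]'|egrep 'pos|force';  python3 -m handwheel '[[[0,0.001,0,0,0,0],[0,0.002,0,0,0,0],[0,0.002,0,0,0,0]]]'|egrep 'pos|force'; python3 -m handwheel '[[[0,0.001,0,0,0,0],[0,0.002,0,0,0,0],[0,0.002,0,0,0,0]]]'|egrep 'pos|force'; python3 -m handwheel '[[[0,0.001,0,0,0,0],[0,0.001,0,0,0,0]]]'|egrep 'pos|force'; python3 -m handwheel '[[[0,0.001,0,0,0,0],[0,0.001,0,0,0,0]]]'|egrep 'pos|force';python3 go.py
```

```text
tool_pos: [0.6185, 0.2005, -0.026]
contact_force: [0.3, 0.6, 0.4]
tool_pos: [0.6197, 0.2016, -0.0259]
contact_force: [-0.1, -0.3, 0.1]
tool_pos: [0.62, 0.2011, -0.0286]
contact_force: [-0.9, -0.9, 0.6]
tool_pos: [0.6201, 0.2012, -0.0288]
contact_force: [-4.2, -1.3, 14.0]
tool_pos: [0.6201, 0.2011, -0.0288]
contact_force: [-5.9, -1.1, 21.0]
tool_pos: [0.6201, 0.2011, -0.0289]
contact_force: [-6.7, -1.8, 27.5]
t 12.1 p [ 0.6201  0.2011 -0.0289] jawyaw -2.0 ydir [-0.  0. -1.] q [-0.41  1.05  0.04  1.61 -0.08  0.49 -0.35] F [-6.7 -1.8 27.5] op 0.006
```

Table contact at reported z = -0.0287, so true tip z = reported + 28.7 mm. I'll build that into the planner and go for the handle.

```bash
sed -i 's/M=Q.as_matrix()$/M=Q.as_matrix(); z=z-.0287/; s/"p",np.round(s\["tool_pos"\],4)/"truep",np.round(np.array(s["tool_pos"])+[0,0,.0287],4)/' go.py; python3 -m handwheel '[[[0,-0.04,0,0,0,0],[0,-0.08,0,0,0,0],[0.02,-0.12,0,0,0,0],[0.06,-0.13,-0.02,0,0,0],[0.09,-0.13,-0.04,0,0,0],[0.11,-0.13,-0.06,0,0,0],[0.11,-0.13,-0.06,0,0,0]]]' -0.2 25; python3 go.py .5623 .0915 .069 -2
```

```text
clock: 12.68
tool_pos: [0.5511, 0.0858, 0.0977]
eef_rot: [-0.492, 0.511, -0.51, 0.486]
contact_force: [-0.9, 0.4, -0.6]
opening: 0.4
t 12.7 truep [0.5511 0.0858 0.1264] jawyaw -2.4 ydir [-0.007 -0.005 -1.   ] q [-0.26  0.77  0.04  1.87 -0.04  0.52 -0.24] F [-0.9  0.4 -0.6] op 0.4
[-0.0065, 0.0573, 0.0114, 0.002, -0.0023, 0.0018] 1.4
```

```bash
python3 -m handwheel '[[[0,0,0,0,0,0],[0,0,0,0,0,0],[0,0,0,0,0,0]]]'>/dev/null; python3 go.py .5623 .0915 .069 -2
```

```text
t 12.9 truep [0.5575 0.095  0.1258] jawyaw -1.9 ydir [ 0.001  0.001 -1.   ] q [-0.27  0.77  0.03  1.85 -0.04  0.52 -0.24] F [ 0.1 -0.2 -0.6] op 0.398
[0.0034, 0.0568, 0.0048, -0.0004, 0.0006, -0.0005] 1.4
```

```bash
python3 -m handwheel '[[[0.0034,0.02,0.0048,0,0,0],[0.0034,0.035,0.0048,0,0,0],[0.0034,0.05,0.0048,0,0,0],[0.0034,0.0565,0.0048,0,0,0],[0.0034,0.0565,0.0048,0,0,0],[0.0034,0.0565,0.0048,0,0,0]]]' |egrep 'pos|force';  python3 -m handwheel '[[[0,0,0,0,0,0],[0,0,0,0,0,0],[0,0,0,0,0,0],[0,0,0,0,0,0],[0,0,0,0,0,0],[0,0,0,0,0,0]]]' -1 40;python3 go.py
```

```text
tool_pos: [0.5614, 0.0904, 0.0405]
contact_force: [-0.2, -0.9, -0.4]
clock: 13.93
tool_pos: [0.5636, 0.0897, 0.0415]
eef_rot: [0.49, -0.508, 0.51, -0.493]
contact_force: [5.1, -0.1, 1.1]
opening: 0.112
t 13.9 truep [0.5636 0.0897 0.0702] jawyaw -2.0 ydir [ 0.005  0.001 -1.   ] q [-0.25  0.87  0.02  1.86 -0.04  0.41 -0.23] F [ 5.1 -0.1  1.1] op 0.112
```

```bash
python3 -m handwheel '[[[0,-0.004,0.001,0,0,0],[0,-0.008,0.001,0,0,0],[0,-0.0135,0.001,0,0,0],[0,-0.0135,0.001,0,0,0],[0,-0.0135,0.001,0,0,0]]]'|egrep 'pos|force|open';  python3 -m handwheel '[[[0,0,0,0,-0.04,0],[0,0,0,0,-0.08,0],[0,0,0,0,-0.12,0],[0,0,0,0,-0.16,0],[0,0,0,0,-0.2,0],[0,0,0,0,-0.24,0],[0,0,0,0,-0.28,0],[0,0,0,0,-0.32,0],[0,0,0,0,-0.36,0],[0,0,0,0,-0.4,0],[0,0,0,0,-0.44,0],[0,0,0,0,-0.475,0]]]'|egrep 'pos|force|open'; python3 go.py
```

```text
tool_pos: [0.5634, 0.0897, 0.0544]
contact_force: [5.4, 0.4, -6.4]
opening: 0.112
tool_pos: [0.5647, 0.0906, 0.0544]
contact_force: [7.9, 1.5, -5.9]
opening: 0.109
t 15.3 truep [0.5647 0.0906 0.0831] jawyaw 83.9 ydir [ 0.005  0.002 -1.   ] q [-0.04  0.86 -0.34  1.85  0.53  0.52  0.72] F [ 7.9  1.5 -5.9] op 0.109
```

```bash
python3 -m handwheel '[[[0,0.0015,0,0,0,0],[0,0.0015,0,0,0,0]]]'|egrep 'force'; python3 -m handwheel '[[[0,0,0,0,0,0],[0,0,0,0,0,0],[0,0,0,0,0,0],[0,0,0,0,0,0]]]' -0.1|egrep 'force|open';  python3 -m handwheel '[[[0,-0.03,0,0,0,0],[0,-0.06,0,0,0,0],[0,-0.06,0,0,0,0],[0,-0.06,0,0,0,0],[0,-0.06,0,0,0,0]]]'|egrep 'force|open'; python3 go.py .5553 -.167 .13 -2
```

```text
contact_force: [7.1, 1.4, -6.0]
contact_force: [0.5, -0.4, -0.2]
opening: 0.393
contact_force: [0.3, -0.3, -0.7]
opening: 0.453
t 16.3 truep [0.5612 0.0891 0.141 ] jawyaw 83.5 ydir [-0.001 -0.001 -1.   ] q [-0.    0.77 -0.4   1.82  0.47  0.65  0.77] F [ 0.3 -0.3 -0.7] op 0.453
[0.0231, 0.0112, -0.2551, 0.0005, 0.475, -0.0001] 11.9
```

```bash
python3 -m handwheel '[[[0.002,0,-0.021,0,0.0395,0],[0.004,0,-0.042,0,0.079,0],[0.006,0,-0.063,0,0.1185,0],[0.008,0,-0.085,0,0.158,0],[0.01,0,-0.106,0,0.1975,0],[0.012,0,-0.127,0,0.237,0],[0.014,0,-0.148,0,0.2765,0],[0.016,0,-0.17,0,0.316,0],[0.018,0,-0.191,0,0.3555,0],[0.02,0,-0.212,0,0.395,0],[0.022,0,-0.234,0,0.4345,0],[0.023,0,-0.255,0,0.475,0]]]'|egrep 'pos'; python3 -m handwheel '[[[0,0,0,0,0,0],[0,0,0,0,0,0],[0,0,0,0,0,0],[0,0,0,0,0,0]]]'>/dev/null; python3 go.py .5553 -.167 .055 -2;  python3 - <<'E'
from h import *
t=avg("top",3);s=avg("scene",3)
f=lambda im,x,y,w,hh,k: cv2.resize(im[y:y+hh,x:x+w],None,fx=k,fy=k,interpolation=cv2.INTER_CUBIC)
M=np.hstack([f(t,205,110,65,90,6),f(s,185,175,80,90,5)[:450].repeat(1,0) if 0 else f(s,205,170,65,90,6)]);M=(255*(M/255.)**.6).astype(np.uint8);cv2.imwrite("pics/c11.png",M[...,::-1])
E
```

```text
tool_pos: [0.5546, -0.1674, 0.1111]
t 17.6 truep [ 0.5558 -0.1644  0.1408] jawyaw -1.7 ydir [-0.001  0.002 -1.   ] q [ 0.24  0.76 -0.05  1.8   0.06  0.59  0.12] F [ 0.3  0.3 -0.1] op 0.448
[0.0028, 0.0858, -0.0003, 0.0004, 0.0019, -0.0005] 2.1
```

View pics/c11.png

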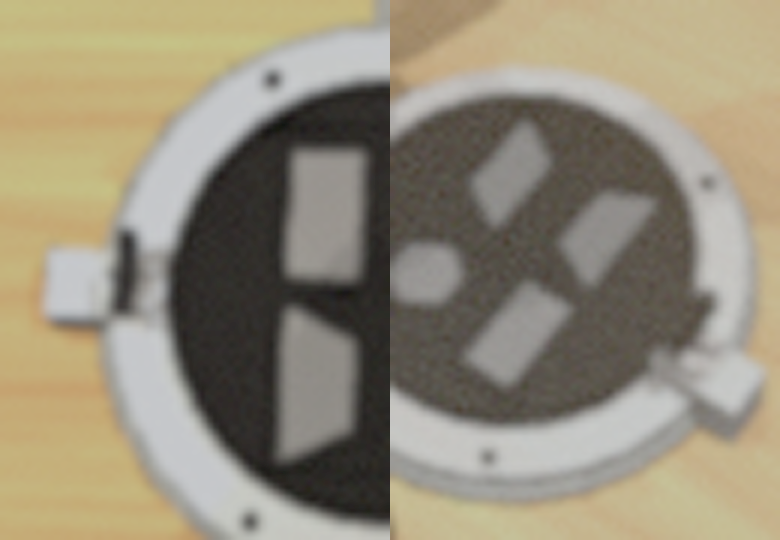

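The T-handle bar now lies crosswise at crop (125,270), so the plunger is latched out. Now I grip the post.

```bash
python3 -m handwheel '[[[0.0028,0.03,0,0,0,0],[0.0028,0.055,0,0,0,0],[0.0028,0.075,0,0,0,0],[0.0028,0.086,0,0,0,0],[0.0028,0.086,0,0,0,0],[0.0028,0.086,0,0,0,0]]]' |egrep 'pos|force';  python3 -m handwheel '[[[0,0,0,0,0,0],[0,0,0,0,0,0],[0,0,0,0,0,0],[0,0,0,0,0,0],[0,0,0,0,0,0]]]' -1 20;python3 - <<'E'
import numpy as np
from plant import r
from go import row
s=r.get_state(); 
p0=np.array(s["tool_pos"]); piv=np.array([.5595,-.039]); v=p0[:2]-piv; print("r",np.linalg.norm(v),"ang",np.degrees(np.arctan2(v[1],v[0])))
a0=np.arctan2(v[1],v[0])
for d in range(5,66,5):
    a=a0-np.radians(d); print(d,row(s,piv[0]+.128*np.cos(a),piv[1]+.128*np.sin(a),p0[2]+.0287,-2-d)[0])
E
```

```text
tool_pos: [0.556, -0.1691, 0.0267]
contact_force: [-0.3, -0.3, -0.1]
clock: 18.82
tool_pos: [0.5565, -0.1694, 0.0276]
eef_rot: [0.492, -0.508, 0.508, -0.492]
contact_force: [-0.7, -0.0, 5.1]
opening: 0.171
r 0.13042475687182098 ang -91.33922608455883
5 [-0.0028, -0.0, -0.0112, -0.0004, 0.0285, 0.0001]
10 [-0.0042, -0.0, -0.0223, -0.0004, 0.0563, 0.0001]
15 [-0.0065, -0.0, -0.0332, -0.0004, 0.0841, 0.0]
20 [-0.0097, -0.0001, -0.0439, -0.0004, 0.1118, 0.0]
25 [-0.0139, -0.0001, -0.0542, -0.0004, 0.1396, -0.0]
30 [-0.019, -0.0001, -0.0642, -0.0004, 0.1674, -0.0]
35 [-0.0249, -0.0001, -0.0737, -0.0004, 0.1952, -0.0]
40 [-0.0316, -0.0001, -0.0826, -0.0004, 0.223, -0.0001]
45 [-0.0391, -0.0001, -0.0909, -0.0004, 0.2507, -0.0001]
50 [-0.0472, -0.0001, -0.0985, -0.0004, 0.2785, -0.0001]
55 [-0.056, -0.0002, -0.1054, -0.0004, 0.3063, -0.0001]
60 [-0.0654, -0.0002, -0.1115, -0.0004, 0.3341, -0.0001]
65 [-0.0753, -0.0002, -0.1167, -0.0004, 0.3618, -0.0002]
```

```bash
python3 -m handwheel '[[[-0.0005,0,-0.0112,0,0.0278,0],[-0.002,0,-0.0224,0,0.0556,0],[-0.0044,0,-0.0334,0,0.0833,0],[-0.0078,0,-0.0441,0,0.1111,0],[-0.0121,0,-0.0545,0,0.1389,0],[-0.0173,0,-0.0645,0,0.1667,0],[-0.0233,0,-0.074,0,0.1944,0],[-0.0302,0,-0.0829,0,0.2222,0],[-0.0378,0,-0.0912,0,0.25,0],[-0.0461,0,-0.0988,0,0.2778,0],[-0.055,0,-0.1057,0,0.3056,0],[-0.0645,0,-0.1117,0,0.3333,0]]]'|egrep 'pos|force|open'; python3 -m handwheel '[[[0,0,0,0,0,0],[0,0,0,0,0,0],[0,0,0,0,0,0]]]'|egrep 'pos|force|open'; python3 go.py
```

```text
tool_pos: [0.4459, -0.1023, 0.0275]
contact_force: [-2.1, -1.7, 6.8]
opening: 0.176
tool_pos: [0.4453, -0.1011, 0.0274]
contact_force: [-3.5, -0.0, 9.0]
opening: 0.174
t 20.1 truep [ 0.4453 -0.1011  0.0561] jawyaw -61.9 ydir [-0.001  0.    -1.   ] q [ 0.08  0.84  0.07  2.2  -0.45  0.12 -0.51] F [-3.5 -0.   9. ] op 0.174
```

```bash
python3 -m handwheel '[[[0,-0.0005,-0.0015,0,0,0],[0,-0.001,-0.003,0,0,0],[0,-0.001,-0.003,0,0,0]]]'|egrep 'pos|force|open'; python3 -m handwheel '[[[0,0,-0.001,0,0,0],[0,0,-0.002,0,0,0],[0,0,-0.002,0,0,0]]]'|egrep 'pos|force|open'; python3 go.py
```

```text
tool_pos: [0.444, -0.0988, 0.0275]
contact_force: [-2.5, -2.2, -1.8]
opening: 0.178
tool_pos: [0.444, -0.0986, 0.0276]
contact_force: [-2.0, -6.2, -3.0]
opening: 0.174
t 20.6 truep [ 0.444  -0.0986  0.0563] jawyaw -62.0 ydir [ 0.    -0.002 -1.   ] q [ 0.07  0.84  0.07  2.21 -0.46  0.11 -0.51] F [-2.  -6.2 -3. ] op 0.174
```

```bash
python3 -m handwheel '[[[0,0,0.002,0,0,0],[0,0,0.004,0,0,0],[0,0,0.0042,0,0,0],[0,0,0.0042,0,0,0]]]'|egrep 'pos|force|open'; python3 -m handwheel '[[[0,0,0,0,0,0],[0,0,0,0,0,0],[0,0,0,0,0,0],[0,0,0,0,0,0]]]' -0.1|egrep 'pos|force|open'; python3 -m handwheel '[[[0,-0.04,0,0,0,0],[0,-0.075,0,0,0,0],[0,-0.085,0,0,0,0],[0,-0.085,0,0,0,0],[0,-0.085,0,0,0,0]]]'|egrep 'pos'; python3 go.py .5655 .0905 .141 88
```

```text
tool_pos: [0.4449, -0.1003, 0.0276]
contact_force: [-4.8, -2.8, -0.2]
opening: 0.174
tool_pos: [0.4474, -0.0999, 0.0278]
contact_force: [0.5, -0.8, 0.6]
opening: 0.443
tool_pos: [0.4469, -0.1, 0.113]
t 21.6 truep [ 0.4469 -0.1     0.1417] jawyaw -61.8 ydir [ 0.002  0.    -1.   ] q [-0.02  0.67  0.22  2.16 -0.41  0.35 -0.54] F [ 1.2  0.3 -0.4] op 0.451
[-0.1946, 0.0009, -0.1119, -0.0002, 0.1678, -0.0006] 5.4
```

```bash
python3 -m handwheel '[[[-0.03,0,-0.018,0,-0.0395,0],[-0.06,0,-0.036,0,-0.079,0],[-0.09,0,-0.054,0,-0.1185,0],[-0.12,0,-0.07,0,-0.158,0],[-0.15,0,-0.088,0,-0.1975,0],[-0.18,0,-0.104,0,-0.237,0],[-0.1946,0,-0.1119,0,-0.2765,0],[-0.1946,0,-0.1119,0,-0.316,0],[-0.1946,0,-0.1119,0,-0.3555,0],[-0.1946,0,-0.1119,0,-0.395,0],[-0.1946,0,-0.1119,0,-0.4345,0],[-0.1946,0,-0.1119,0,-0.474,0]]]'|egrep 'pos'; python3 -m handwheel '[[[0,0,0,0,-0.0395,0],[0,0,0,0,-0.079,0],[0,0,0,0,-0.1185,0],[0,0,0,0,-0.158,0],[0,0,0,0,-0.1975,0],[0,0,0,0,-0.237,0],[0,0,0,0,-0.2765,0],[0,0,0,0,-0.316,0],[0,0,0,0,-0.345,0],[0,0,0,0,-0.345,0],[0,0,0,0,-0.345,0]]]'|egrep 'pos'; python3 go.py .5655 .0905 .082 85
```

```text
tool_pos: [0.5639, 0.0905, 0.1108]
tool_pos: [0.5641, 0.0902, 0.1114]
t 23.6 truep [0.5641 0.0902 0.1401] jawyaw 85.4 ydir [-0.002  0.001 -1.   ] q [-0.03  0.77 -0.36  1.81  0.43  0.64  0.85] F [0.1 0.3 1.1] op 0.45
[0.0015, 0.0581, 0.0003, -0.0004, 0.0022, -0.0008] 1.4
```

```bash
python3 -m handwheel '[[[0.0015,0.02,0,0,0,0],[0.0015,0.04,0,0,0,0],[0.0015,0.055,0,0,0,0],[0.0015,0.058,0,0,0,0],[0.0015,0.058,0,0,0,0],[0.0015,0.058,0,0,0,0]]]' |egrep 'pos|force';  python3 -m handwheel '[[[0,0,0,0,0,0],[0,0,0,0,0,0],[0,0,0,0,0,0],[0,0,0,0,0,0],[0,0,0,0,0,0]]]' -1 40|egrep 'pos|force|open'; python3 -m handwheel '[[[0,-0.001,0,0,0,0],[0,-0.002,0,0,0,0],[0,-0.002,0,0,0,0]]]' |egrep 'pos|force|open'; python3 -m handwheel '[[[0,0,0,0,0.04,0],[0,0,0,0,0.08,0],[0,0,0,0,0.12,0],[0,0,0,0,0.16,0],[0,0,0,0,0.2,0],[0,0,0,0,0.24,0],[0,0,0,0,0.28,0],[0,0,0,0,0.32,0],[0,0,0,0,0.36,0],[0,0,0,0,0.4,0],[0,0,0,0,0.44,0],[0,0,0,0,0.48,0]]]' |egrep 'pos|force|open'; python3 go.py .5655 .0905 .069 -2
```

```text
tool_pos: [0.5665, 0.0903, 0.0549]
contact_force: [-0.0, -0.4, 0.1]
tool_pos: [0.5668, 0.0906, 0.0552]
contact_force: [-0.5, 0.6, 0.6]
opening: 0.107
tool_pos: [0.5666, 0.0905, 0.0565]
contact_force: [2.0, 1.1, -6.2]
opening: 0.108
tool_pos: [0.5641, 0.0885, 0.0559]
contact_force: [-1.2, -1.9, -5.3]
opening: 0.109
t 25.7 truep [0.5641 0.0885 0.0846] jawyaw -0.8 ydir [-0.005 -0.002 -1.   ] q [-0.27  0.85  0.06  1.85 -0.1   0.45 -0.16] F [-1.2 -1.9 -5.3] op 0.109
[-0.0021, 0.0156, 0.0014, 0.0015, 0.0068, 0.0006] 0.4
```

```bash
python3 -m handwheel '[[[0,0,0,0,0.006,0],[0,0.004,0,0,0.006,0],[0,0.008,0,0,0.006,0],[0,0.0115,0,0,0.006,0],[0,0.0125,0,0,0.006,0],[0,0.0125,0,0,0.006,0],[0,0.0125,0,0,0.006,0]]]'|egrep 'pos|force|open'; python3 go.py
```

```text
tool_pos: [0.5645, 0.0886, 0.0442]
contact_force: [-4.8, -3.7, 3.2]
opening: 0.108
t 26.3 truep [0.5645 0.0886 0.0729] jawyaw -1.4 ydir [-0.004 -0.001 -1.   ] q [-0.27  0.87  0.06  1.85 -0.1   0.43 -0.16] F [-4.8 -3.7  3.2] op 0.108
```

```bash
python3 -m handwheel '[[[0,0,0,0,0,0],[0,0,0,0,0,0],[0,0,0,0,0,0],[0,0,0,0,0,0]]]' 0|egrep 'open';  python3 -m handwheel '[[[0,-0.03,0,0,0,0],[0,-0.06,0,0,0,0],[0,-0.06,-0.04,0,0,0],[0,-0.06,-0.08,0,0,0],[-0.03,-0.06,-0.11,0,0,0],[-0.06,-0.06,-0.11,0,0,0],[-0.06,-0.06,-0.11,0,0,0],[-0.06,-0.06,-0.11,0,0,0]]]'|egrep 'pos|force|open'
cat > m2.py <<'E'
from h import *
t=avg("top").astype(float);s=avg("scene").astype(float)
cv2.imwrite("pics/t2.png",t[...,::-1]);cv2.imwrite("pics/s2.png",s[...,::-1])
piv=np.array([.5584,-.039])
def pred(n,ang,piv):
    rel=dict(rect=(.0444,.0337,-.034),trap=(-.0417,.0366,3.1076))[n];c,S=np.cos(ang),np.sin(ang)
    return np.r_[np.array([[c,-S],[S,c]])@rel[:2]+piv,rel[2]+ang]
if __name__=="__main__":
    for n in("rect","trap"):
        P=pred(n,-1.047,piv);print("cut",n,"pred cam",np.round(P,4),"pred robot",np.round(pred(n,-1.047,np.array([.5611,-.0389])),4))
        for im,c in((t,"top"),(s,"scene")): a,e=fit(im[...,1],c,n,P,.034,.0017);print("   ",c,np.round(a,4),round(e,1))
    for n,P in(("trap",[.552,.312,-1.245]),("rect",[.455,-.298,1.499])):
        for im,c in((t,"top"),(s,"scene")): a,e=fit(im[...,2],c,n,P,.028);print("block",n,c,np.round(a,4),round(e,1))
E
python3 m2.py
```

```text
opening: 0.389
tool_pos: [0.4587, 0.1557, 0.1045]
contact_force: [0.6, -0.4, -0.4]
opening: 0.499
cut rect pred cam [ 0.6098 -0.0606 -1.081 ] pred robot [ 0.6125 -0.0605 -1.081 ]
    top [ 0.6096 -0.0607 -1.0738] 20.5
    scene [ 0.6082 -0.0602 -1.0842] 13.6
cut trap pred cam [0.5692 0.0154 2.0606] pred robot [0.5719 0.0155 2.0606]
    top [0.5692 0.0151 2.0533] 32.5
    scene [0.5669 0.0158 2.0565] 15.7
block trap top [ 0.5565  0.3171 -1.0733] 29.9
block trap scene [ 0.5519  0.3131 -1.251 ] 5.1
block rect top [ 0.4424 -0.3234  1.51  ] 4.1
block rect scene [ 0.4418 -0.3211  1.5101] 5.7[ WARN:0@6.634] global loadsave.cpp:1063 imwrite_ Unsupported depth image for selected encoder is fallbacked to CV_8U.
```

The tray is at the station exactly as predicted. The rect block has been knocked to (0.442,-0.323), so I'll use the new pose. Trap first.

```bash
python3 go.py .5542 .312 .10 18.6
```

```text
t 27.7 truep [0.4583 0.1519 0.1329] jawyaw -1.6 ydir [ 0. -0. -1.] q [-0.47  0.69  0.08  2.09 -0.15  0.36 -0.29] F [ 0.7  0.1 -0.2] op 0.497
[-0.1626, 0.0329, 0.0915, -0.0, -0.1119, 0.0001] 4.5
```

```bash
python3 -m handwheel '[[[-0.04,0,0.022,0,-0.03,0],[-0.08,0,0.045,0,-0.06,0],[-0.12,0.01,0.067,0,-0.09,0],[-0.15,0.02,0.085,0,-0.112,0],[-0.1626,0.0329,0.0915,0,-0.112,0],[-0.1626,0.0329,0.0915,0,-0.112,0],[-0.1626,0.0329,0.0915,0,-0.112,0],[-0.1626,0.0329,0.0915,0,-0.112,0]]]' 0.15 30|egrep 'pos|force|open'; python3 go.py .5542 .312 .014 18.6
```

```text
tool_pos: [0.5532, 0.3109, 0.0711]
contact_force: [-0.1, -1.0, -0.2]
opening: 0.579
t 28.4 truep [0.5532 0.3109 0.0998] jawyaw 18.6 ydir [-0.001 -0.002 -1.   ] q [-0.61  0.88  0.04  1.65 -0.05  0.62 -0.22] F [-0.1 -1.  -0.2] op 0.579
[-0.0008, 0.0858, 0.0014, 0.0005, 0.0001, 0.0005] 2.1
```

```bash
python3 -m handwheel '[[[0,0.03,0.001,0,0,0],[0,0.055,0.001,0,0,0],[0,0.075,0.001,0,0,0],[0,0.0855,0.001,0,0,0],[0,0.0855,0.001,0,0,0],[0,0.0855,0.001,0,0,0]]]'|egrep 'pos|force|open'; python3 -m handwheel '[[[0,0,0,0,0,0],[0,0,0,0,0,0],[0,0,0,0,0,0],[0,0,0,0,0,0],[0,0,0,0,0,0]]]' -1 30|egrep 'pos|force|open'; python3 go.py; python3 -m handwheel '[[[0,-0.03,0,0,0,0],[0,-0.06,0,0,0,0],[0,-0.09,0,0,0,0],[0,-0.09,0,0,0,0],[0,-0.09,0,0,0,0]]]'|egrep 'pos|force|open'
```

```text
tool_pos: [0.5548, 0.3122, -0.0136]
contact_force: [0.1, 0.5, 0.1]
opening: 0.575
tool_pos: [0.5551, 0.3136, -0.0129]
contact_force: [-0.7, -0.4, 7.4]
opening: 0.362
t 29.3 truep [0.5551 0.3136 0.0158] jawyaw 18.7 ydir [ 0.001  0.001 -1.   ] q [-0.6   1.01  0.03  1.66 -0.05  0.48 -0.22] F [-0.7 -0.4  7.4] op 0.362
tool_pos: [0.5558, 0.314, 0.0778]
contact_force: [0.8, 0.5, -1.7]
opening: 0.362
```

```bash
python3 -m handwheel '[[[0,-0.02,0,0,0.0395,0],[0,-0.04,0,0,0.079,0],[0,-0.05,0,0,0.1185,0],[0,-0.05,0,0,0.158,0],[0,-0.05,0,0,0.1975,0],[0,-0.05,0,0,0.237,0],[0,-0.05,0,0,0.2765,0],[0,-0.05,0,0,0.316,0],[0,-0.05,0,0,0.3555,0],[0,-0.05,0,0,0.395,0],[0,-0.05,0,0,0.4345,0],[0,-0.05,0,0,0.474,0]]]'|egrep 'pos|force|open'; python3 go.py .5719 .0155 .156 28.1
```

```text
tool_pos: [0.5534, 0.3128, 0.124]
contact_force: [-0.0, -0.0, -0.5]
opening: 0.362
t 30.7 truep [0.5534 0.3128 0.1527] jawyaw -67.0 ydir [-0.003 -0.002 -1.   ] q [-0.83  0.86  0.47  1.62 -0.51  0.78 -1.31] F [-0.  -0.  -0.5] op 0.362
[0.0992, -0.0028, 0.2808, -0.0009, 0.4718, 0.0006] 11.9
```

```bash
python3 -m handwheel '[[[0.008,0,0.024,0,0.0395,0],[0.017,0,0.048,0,0.079,0],[0.025,0,0.07,0,0.1185,0],[0.033,0,0.094,0,0.158,0],[0.041,0,0.117,0,0.1975,0],[0.05,0,0.14,0,0.237,0],[0.058,0,0.164,0,0.2765,0],[0.066,0,0.187,0,0.316,0],[0.074,0,0.21,0,0.3555,0],[0.083,0,0.234,0,0.395,0],[0.091,0,0.257,0,0.4345,0],[0.099,0,0.281,0,0.472,0]]]'|egrep 'pos|force|open';  python3 -m handwheel '[[[0,0,0,0,0,0],[0,0,0,0,0,0],[0,0,0,0,0,0],[0,0,0,0,0,0]]]'|egrep 'force|open'; python3 go.py .5719 .0155 .07 28.1
```

```text
tool_pos: [0.5739, 0.0152, 0.1242]
contact_force: [0.5, 0.1, -1.7]
opening: 0.356
contact_force: [-0.2, -0.3, -0.2]
opening: 0.36
t 32.0 truep [0.5746 0.0177 0.1536] jawyaw -151.4 ydir [-0.002  0.001 -1.   ] q [-0.53  0.89  0.79  1.83 -0.86  0.81 -1.93] F [-0.2 -0.3 -0.2] op 0.36
[-0.0008, 0.0836, 0.0033, -0.0003, 0.0027, 0.0006] 2.0
```

```bash
python3 go.py .5724 .0146 .064 28.1
```

```text
t 32.0 truep [0.5746 0.0177 0.1536] jawyaw -151.4 ydir [-0.002  0.001 -1.   ] q [-0.53  0.89  0.79  1.83 -0.86  0.81 -1.93] F [-0.2 -0.3 -0.2] op 0.36
[-0.0018, 0.0896, 0.0033, -0.0003, 0.0027, 0.0006] 2.2
```

```bash
python3 -m handwheel '[[[-0.0018,0.02,0.0033,0,0.0027,0],[-0.0018,0.04,0.0033,0,0.0027,0],[-0.0018,0.06,0.0033,0,0.0027,0],[-0.0018,0.08,0.0033,0,0.0027,0],[-0.0018,0.0896,0.0033,0,0.0027,0],[-0.0018,0.0896,0.0033,0,0.0027,0],[-0.0018,0.0896,0.0033,0,0.0027,0]]]'|egrep 'pos|force|open'; python3 go.py .5724 .0146 .057 28.1;  python3 -m handwheel '[[[0,0.002,0,0,0,0],[0,0.004,0,0,0,0],[0,0.006,0,0,0,0],[0,0.006,0,0,0,0]]]'|egrep 'pos|force|open'; python3 go.py .5724 .0146 .057 28.1
```

```text
tool_pos: [0.5728, 0.0139, 0.0359]
contact_force: [0.0, -0.0, -1.1]
opening: 0.36
t 32.6 truep [0.5728 0.0139 0.0646] jawyaw -152.0 ydir [-0.001  0.001 -1.   ] q [-0.43  0.98  0.6   1.87 -0.96  0.61 -1.86] F [ 0.  -0.  -1.1] op 0.36
[0.0008, 0.0076, 0.0, -0.0001, -0.0004, 0.0004] 0.2
tool_pos: [0.5732, 0.0131, 0.0303]
contact_force: [0.1, -0.4, -1.4]
opening: 0.355
t 33.0 truep [0.5732 0.0131 0.059 ] jawyaw -152.0 ydir [ 0.  0. -1.] q [-0.42  0.98  0.59  1.87 -0.96  0.6  -1.86] F [ 0.1 -0.4 -1.4] op 0.355
[0.0017, 0.002, 0.0, 0.0001, -0.0008, -0.0] 0.1
```

```bash
python3 -m handwheel '[[[0.0015,0.002,0,0,0,0],[0.0015,0.004,0,0,0,0],[0.0015,0.004,0,0,0,0]]]'|egrep 'pos|force|open'; python3 -m handwheel '[[[0,0.0015,0,0,0,0],[0,0.003,0,0,0,0],[0,0.003,0,0,0,0]]]'|egrep 'pos|force|open';  python3 -m handwheel '[[[0,0.001,0,0,0,0],[0,0.002,0,0,0,0],[0,0.002,0,0,0,0]]]'|egrep 'pos|force|open'
```

```text
tool_pos: [0.5721, 0.0145, 0.0259]
contact_force: [-0.0, -0.4, -0.4]
opening: 0.359
tool_pos: [0.5722, 0.0142, 0.0229]
contact_force: [-1.0, 0.1, 0.5]
opening: 0.363
tool_pos: [0.5724, 0.0142, 0.0211]
contact_force: [-0.8, 0.3, -0.2]
opening: 0.36
```

```bash
python3 -m handwheel '[[[0,0.0005,0,0,0,0],[0,0.0005,0,0,0,0],[0,0.0005,0,0,0,0],[0,0.0005,0,0,0,0]]]' 0.15|egrep 'pos|force|open';python3 -m handwheel '[[[0,-0.03,0,0,0,0],[0,-0.04,0,0,0,0],[0,-0.04,0,0,0,0],[0,-0.04,0,0,0,0],[0,-0.04,0,0,0,0]]]' -1|egrep 'pos|force|open'; python3 -m handwheel '[[[0,0.005,0,0,0,0],[0,0.012,0,0,0,0],[0,0.018,0,0,0,0],[0,0.022,0,0,0,0],[0,0.026,0,0,0,0],[0,0.028,0,0,0,0],[0,0.028,0,0,0,0]]]' |egrep 'pos|force|open'; python3 -m handwheel '[[[0,0.001,0,0,0,0],[0,0.002,0,0,0,0],[0,0.002,0,0,0,0]]]' |egrep 'pos|force|open'
```

```text
tool_pos: [0.5724, 0.0142, 0.0207]
contact_force: [0.0, -0.4, -0.2]
opening: 0.577
tool_pos: [0.572, 0.0146, 0.06]
contact_force: [-0.6, 0.3, -0.1]
opening: 0.218
tool_pos: [0.5726, 0.014, 0.0332]
contact_force: [-0.7, 0.1, 6.1]
opening: 0.005
tool_pos: [0.5727, 0.014, 0.0331]
contact_force: [-5.4, 1.1, 21.3]
opening: 0.002
```

```bash
python3 -m handwheel '[[[0,-0.03,0,0,-0.0395,0],[0,-0.06,0,0,-0.079,0],[0,-0.09,0,0,-0.1185,0],[0,-0.09,0,0,-0.158,0],[0,-0.09,0,0,-0.1975,0],[0,-0.09,0,0,-0.237,0],[0,-0.09,0,0,-0.2765,0],[0,-0.09,0,0,-0.316,0],[0,-0.09,0,0,-0.3555,0],[0,-0.09,0,0,-0.395,0],[0,-0.09,0,0,-0.4345,0],[0,-0.09,0,0,-0.474,0]]]' 0.15|egrep 'pos|force|open'; python3 go.py .4454 -.3232 .15 -3.5
```

```text
tool_pos: [0.5723, 0.0141, 0.1205]
contact_force: [-0.6, -0.3, -0.6]
opening: 0.574
t 36.3 truep [0.5723 0.0141 0.1492] jawyaw -66.4 ydir [-0.  0. -1.] q [-0.27  0.76  0.29  1.82 -0.35  0.6  -0.93] F [-0.6 -0.3 -0.6] op 0.574
[0.2513, -0.0009, 0.2583, 0.0, -0.3495, -0.0] 8.8
```

```bash
python3 -m handwheel '[[[0.028,0,0.029,0,-0.039,0],[0.056,0,0.058,0,-0.078,0],[0.084,0,0.087,0,-0.117,0],[0.112,0,0.115,0,-0.156,0],[0.14,0,0.144,0,-0.195,0],[0.168,0,0.173,0,-0.234,0],[0.196,0,0.202,0,-0.273,0],[0.224,0,0.23,0,-0.312,0],[0.2513,0,0.2583,0,-0.3495,0],[0.2513,0,0.2583,0,-0.3495,0],[0.2513,0,0.2583,0,-0.3495,0],[0.2513,0,0.2583,0,-0.3495,0]]]'|egrep 'pos|force|open'
python3 - <<'E'
from h import *
t=avg("top").astype(float);s=avg("scene").astype(float)
for im,c in((t,"top"),(s,"scene")): a,e=fit(im[...,2],c,"rect",[.442,-.323,1.51],.028);print("rect",c,np.round(a,4),round(e,1))
from m2 import pred,piv
for im,c in((t,"top"),(s,"scene")):
    P=pred("trap",-1.047,piv); a,e=fit(im[...,2],c,"trap",P,.062);print("trap seated",c,np.round(a,4),round(e,1),np.round(P,4))
    P=pred("rect",-1.047,piv); a,e=fit(im[...,1],c,"rect",P,.034,.0017);print("cut rect",c,np.round(a,4),round(e,1),np.round(P,4))
E
python3 go.py .4454 -.3232 .0145 -3.5
```

```text
tool_pos: [0.4435, -0.3219, 0.1204]
contact_force: [0.0, -0.1, -0.0]
opening: 0.574
rect top [ 0.4424 -0.3204  1.4893] 20.8
rect scene [ 0.4433 -0.315   1.5262] 13.1
trap seated top [0.5701 0.0155 2.0536] 27.2 [0.5692 0.0154 2.0606]
cut rect top [ 0.6097 -0.0611 -1.0992] 23.4 [ 0.6098 -0.0606 -1.081 ]
trap seated scene [0.5721 0.0177 2.0528] 14.2 [0.5692 0.0154 2.0606]
cut rect scene [ 0.6081 -0.061  -1.1036] 16.0 [ 0.6098 -0.0606 -1.081 ]
t 38.1 truep [ 0.4434 -0.3224  0.1494] jawyaw -3.8 ydir [ 0.  0. -1.] q [ 0.62  0.72 -0.12  1.88  0.15  0.55  0.33] F [-0.  -0.4 -0.4] op 0.576
[0.0007, 0.1349, 0.002, -0.0, -0.0019, -0.0] 3.2[ WARN:0@11.453] global loadsave.cpp:1063 imwrite_ Unsupported depth image for selected encoder is fallbacked to CV_8U.
```

```bash
python3 -m handwheel '[[[0.0007,0.03,0.002,0,-0.002,0],[0.0007,0.06,0.002,0,-0.002,0],[0.0007,0.09,0.002,0,-0.002,0],[0.0007,0.11,0.002,0,-0.002,0],[0.0007,0.125,0.002,0,-0.002,0],[0.0007,0.1345,0.002,0,-0.002,0],[0.0007,0.1345,0.002,0,-0.002,0],[0.0007,0.1345,0.002,0,-0.002,0]]]'|egrep 'pos|force|open'; python3 -m handwheel '[[[0,0,0,0,0,0],[0,0,0,0,0,0],[0,0,0,0,0,0],[0,0,0,0,0,0],[0,0,0,0,0,0]]]' -1 30|egrep 'pos|force|open'; python3 go.py; python3 -m handwheel '[[[0,-0.03,0,0,0,0],[0,-0.06,0,0,0,0],[0,-0.1,0,0,0,0],[0,-0.13,0,0,0,0],[0,-0.14,0,0,0,0],[0,-0.14,0,0,0,0],[0,-0.14,0,0,0,0]]]'|egrep 'pos|force|open'; python3 go.py .6125 -.0605 .155 28.2
```

```text
tool_pos: [0.4454, -0.3232, -0.0138]
contact_force: [0.3, -1.0, 0.3]
opening: 0.576
tool_pos: [0.4458, -0.3236, -0.0129]
contact_force: [-1.1, -0.5, 6.4]
opening: 0.361
t 39.2 truep [ 0.4458 -0.3236  0.0158] jawyaw -3.5 ydir [ 0.001 -0.001 -1.   ] q [ 0.58  0.95 -0.06  1.93  0.19  0.27  0.3 ] F [-1.1 -0.5  6.4] op 0.361
tool_pos: [0.4451, -0.323, 0.1258]
contact_force: [-0.1, -0.0, -1.2]
opening: 0.358
t 39.8 truep [ 0.4451 -0.323   0.1545] jawyaw -3.5 ydir [-0.  0. -1.] q [ 0.62  0.71 -0.13  1.87  0.15  0.57  0.33] F [-0.1 -0.  -1.2] op 0.358
[-0.2722, -0.0005, 0.1511, 0.0, -0.176, -0.0] 7.5
```

```bash
python3 -m handwheel '[[[-0.034,0,0.019,0,-0.022,0],[-0.068,0,0.038,0,-0.044,0],[-0.102,0,0.057,0,-0.066,0],[-0.136,0,0.076,0,-0.088,0],[-0.17,0,0.095,0,-0.11,0],[-0.204,0,0.113,0,-0.132,0],[-0.238,0,0.132,0,-0.154,0],[-0.2722,0,0.1511,0,-0.176,0],[-0.2722,0,0.1511,0,-0.176,0],[-0.2722,0,0.1511,0,-0.176,0],[-0.2722,0,0.1511,0,-0.176,0],[-0.2722,0,0.1511,0,-0.176,0]]]'|egrep 'pos|force|open'; python3 go.py .6128 -.061 .064 28.2
```

```text
tool_pos: [0.611, -0.0626, 0.1245]
contact_force: [-0.4, -0.4, -0.5]
opening: 0.356
t 40.8 truep [ 0.611  -0.0626  0.1532] jawyaw 28.1 ydir [-0.004 -0.001 -1.   ] q [ 0.15  0.79 -0.22  1.67  0.24  0.71  0.3 ] F [-0.4 -0.4 -0.5] op 0.356
[-0.0005, 0.0892, 0.0027, 0.0013, -0.0007, -0.0002] 2.1
```

```bash
python3 -m handwheel '[[[-0.0005,0.02,0.002,0,0,0],[-0.0005,0.04,0.002,0,0,0],[-0.0005,0.06,0.002,0,0,0],[-0.0005,0.08,0.002,0,0,0],[-0.0005,0.0892,0.002,0,0,0],[-0.0005,0.0892,0.002,0,0,0],[-0.0005,0.0892,0.002,0,0,0],[-0.0005,0.0892,0.002,0,0,0]]]'|egrep 'pos|force|open'; python3 go.py .6128 -.061 .059 28.2
```

```text
tool_pos: [0.6149, -0.0598, 0.038]
contact_force: [-0.8, 0.5, -1.1]
opening: 0.364
t 41.4 truep [ 0.6149 -0.0598  0.0667] jawyaw 28.1 ydir [ 0.002 -0.    -1.   ] q [ 0.12  0.91 -0.18  1.71  0.28  0.55  0.26] F [-0.8  0.5 -1.1] op 0.364
[0.0, 0.0077, -0.0024, -0.0004, -0.0003, 0.0003] 0.2
```

```bash
python3 -m handwheel '[[[0,0.002,-0.002,0,0,0],[0,0.004,-0.0024,0,0,0],[0,0.006,-0.0024,0,0,0],[0,0.0077,-0.0024,0,0,0],[0,0.0077,-0.0024,0,0,0]]]'|egrep 'pos|force|open'; python3 go.py .6128 -.061 .059 28.2; python3 -m handwheel '[[[0,0.002,0,0,0,0],[0,0.004,0,0,0,0],[0,0.004,0,0,0,0]]]'|egrep 'pos|force|open'; python3 go.py .6128 -.061 .050 28.2
```

```text
tool_pos: [0.612, -0.0603, 0.0291]
contact_force: [-0.5, 0.9, -1.0]
opening: 0.361
t 41.9 truep [ 0.612  -0.0603  0.0578] jawyaw 28.2 ydir [-0.  0. -1.] q [ 0.12  0.92 -0.18  1.72  0.28  0.53  0.26] F [-0.5  0.9 -1. ] op 0.361
[0.001, -0.0012, 0.0004, 0.0001, 0.0, -0.0001] 0.0
tool_pos: [0.6119, -0.0603, 0.0248]
contact_force: [-0.4, -1.0, 0.1]
opening: 0.363
t 42.1 truep [ 0.6119 -0.0603  0.0535] jawyaw 28.2 ydir [-0.001  0.    -1.   ] q [ 0.12  0.93 -0.18  1.72  0.29  0.52  0.26] F [-0.4 -1.   0.1] op 0.363
[0.001, 0.0035, 0.0005, 0.0002, 0.0, -0.0001] 0.1
```

```bash
python3 -m handwheel '[[[0,0.0015,0,0,0,0],[0,0.0035,0,0,0,0],[0,0.0037,0,0,0,0],[0,0.0037,0,0,0,0]]]'|egrep 'pos|force|open'; python3 -m handwheel '[[[0,0,0,0,0,0],[0,0,0,0,0,0],[0,0,0,0,0,0],[0,0,0,0,0,0]]]' 0.15|egrep 'pos|force|open';python3 -m handwheel '[[[0,-0.03,0,0,0,0],[0,-0.04,0,0,0,0],[0,-0.04,0,0,0,0],[0,-0.04,0,0,0,0],[0,-0.04,0,0,0,0]]]' -1|egrep 'force|open'; python3 -m handwheel '[[[0,0.005,0,0,0,0],[0,0.012,0,0,0,0],[0,0.018,0,0,0,0],[0,0.022,0,0,0,0],[0,0.026,0,0,0,0],[0,0.028,0,0,0,0],[0,0.028,0,0,0,0]]]' |egrep 'pos|force|open'; python3 -m handwheel '[[[0,0.001,0,0,0,0],[0,0.002,0,0,0,0],[0,0.002,0,0,0,0]]]' |egrep 'pos|force|open'
```

```text
tool_pos: [0.6121, -0.0603, 0.0214]
contact_force: [0.2, -0.5, -1.1]
opening: 0.359
tool_pos: [0.6124, -0.0603, 0.0218]
contact_force: [-0.3, 0.0, 0.2]
opening: 0.573
contact_force: [0.1, 0.2, 0.7]
opening: 0.224
tool_pos: [0.6119, -0.0603, 0.0334]
contact_force: [0.3, 0.5, -0.9]
opening: 0.005
tool_pos: [0.6122, -0.0603, 0.0331]
contact_force: [-4.2, -0.3, 12.4]
opening: 0.003
```

```bash
python3 -m handwheel '[[[0,-0.03,0,0,0.02,0],[0,-0.06,0,0,0.04,0],[0,-0.08,0,0,0.06,0],[0,-0.08,0,0,0.08,0]]]' -0.2 40|egrep 'pos'; python3 go.py .5655 .0895 .14 -2
```

```text
tool_pos: [0.6155, -0.0604, 0.116]
t 44.4 truep [ 0.6155 -0.0604  0.1447] jawyaw 13.6 ydir [ 0.008  0.    -1.   ] q [ 0.1   0.79 -0.15  1.68  0.17  0.67  0.11] F [ 0.2 -0.3  0.8] op 0.286
[-0.1575, 0.0043, -0.0134, -0.0027, 0.0867, 0.0002] 3.8
```

```bash
python3 -m handwheel '[[[-0.04,0,-0.003,0,0.03,0],[-0.08,0,-0.006,0,0.06,0],[-0.12,0,-0.01,0,0.0867,0],[-0.1575,0,-0.0134,0,0.0867,0],[-0.1575,0,-0.0134,0,0.0867,0],[-0.1575,0,-0.0134,0,0.0867,0],[-0.1575,0,-0.0134,0,0.0867,0],[-0.1575,0,-0.0134,0,0.0867,0]]]'|egrep 'pos'; python3 go.py .5655 .0895 .0705 -2
```

```text
tool_pos: [0.5622, 0.0873, 0.1116]
t 45.0 truep [0.5622 0.0873 0.1403] jawyaw -2.0 ydir [ 0.001 -0.001 -1.   ] q [-0.22  0.75 -0.03  1.83  0.04  0.56 -0.31] F [-0.3 -0.3 -0.3] op 0.401
[-0.0024, 0.0698, 0.0032, -0.0002, 0.0003, 0.0004] 1.7
```

```bash
python3 -m handwheel '[[[-0.0024,0.025,0.003,0,0,0],[-0.0024,0.045,0.003,0,0,0],[-0.0024,0.06,0.003,0,0,0],[-0.0024,0.07,0.003,0,0,0],[-0.0024,0.07,0.003,0,0,0],[-0.0024,0.07,0.003,0,0,0]]]'|egrep 'pos|force'; python3 -m handwheel '[[[0,0,0,0,0,0],[0,0,0,0,0,0],[0,0,0,0,0,0],[0,0,0,0,0,0],[0,0,0,0,0,0]]]' -1 40|egrep 'pos|force|open'; python3 -m handwheel '[[[0,-0.004,0,0,0,0],[0,-0.008,0,0,0,0],[0,-0.0135,0,0,0,0],[0,-0.0135,0,0,0,0],[0,-0.0135,0,0,0,0]]]'|egrep 'pos|force|open'; python3 go.py
```

```text
tool_pos: [0.5649, 0.0905, 0.0414]
contact_force: [-0.4, 0.1, -0.1]
tool_pos: [0.5643, 0.0918, 0.0423]
contact_force: [-2.4, 0.4, 4.7]
opening: 0.111
tool_pos: [0.5642, 0.0918, 0.0551]
contact_force: [-0.8, 0.0, -5.3]
opening: 0.111
t 46.4 truep [0.5642 0.0918 0.0838] jawyaw -1.8 ydir [-0.001  0.    -1.   ] q [-0.22  0.84 -0.03  1.85  0.05  0.45 -0.32] F [-0.8  0.  -5.3] op 0.111
```

```bash
python3 -m handwheel '[[[0,0,0,0,-0.04,0],[0,0,0,0,-0.08,0],[0,0,0,0,-0.12,0],[0,0,0,0,-0.16,0],[0,0,0,0,-0.2,0],[0,0,0,0,-0.24,0],[0,0,0,0,-0.28,0],[0,0,0,0,-0.32,0],[0,0,0,0,-0.36,0],[0,0,0,0,-0.4,0],[0,0,0,0,-0.44,0],[0,0,0,0,-0.475,0]]]'|egrep 'pos|force|open'; python3 -m handwheel '[[[0,0.0015,0,0,0,0],[0,0.0015,0,0,0,0]]]'|egrep 'force'; python3 go.py; python3 -m handwheel '[[[0,0,0,0,0,0],[0,0,0,0,0,0],[0,0,0,0,0,0],[0,0,0,0,0,0]]]' -0.1|egrep 'force|open';  python3 -m handwheel '[[[0,-0.03,0,0,0,0],[0,-0.06,0,0,0,0],[0,-0.06,0,0,0,0],[0,-0.06,0,0,0,0]]]'|egrep 'force|open'; python3 go.py .4488 -.1013 .141 -62
```

```text
tool_pos: [0.5634, 0.0911, 0.0544]
contact_force: [-1.8, -0.9, -6.1]
opening: 0.108
contact_force: [-4.8, 0.0, -1.8]
t 47.5 truep [0.5635 0.0912 0.082 ] jawyaw 83.5 ydir [-0.002 -0.001 -1.   ] q [-0.01  0.87 -0.4   1.84  0.6   0.56  0.65] F [-4.8  0.  -1.8] op 0.11
contact_force: [-0.4, -0.7, 0.4]
opening: 0.391
contact_force: [0.7, -1.3, -0.5]
opening: 0.449
t 48.2 truep [0.5663 0.0922 0.144 ] jawyaw 83.6 ydir [ 0.004  0.001 -1.   ] q [ 0.03  0.78 -0.47  1.8   0.53  0.68  0.71] F [ 0.7 -1.3 -0.5] op 0.449
[-0.0954, 0.0022, -0.2053, -0.0001, -0.1908, 0.0015] 5.4
```

```bash
python3 -m handwheel '[[[0,0,-0.02,0,0.0395,0],[-0.01,0,-0.045,0,0.079,0],[-0.02,0,-0.07,0,0.1185,0],[-0.03,0,-0.095,0,0.158,0],[-0.04,0,-0.12,0,0.1975,0],[-0.05,0,-0.145,0,0.237,0],[-0.07,0,-0.17,0,0.2765,0],[-0.09,0,-0.19,0,0.316,0],[-0.095,0,-0.205,0,0.3555,0],[-0.095,0,-0.205,0,0.395,0],[-0.095,0,-0.205,0,0.4345,0],[-0.095,0,-0.205,0,0.474,0]]]'|egrep 'pos'; python3 -m handwheel '[[[0,0,0,0,0.0395,0],[0,0,0,0,0.079,0],[0,0,0,0,0.1185,0],[0,0,0,0,0.158,0],[0,0,0,0,0.1975,0],[0,0,0,0,0.237,0],[0,0,0,0,0.2765,0],[0,0,0,0,0.316,0],[0,0,0,0,0.335,0],[0,0,0,0,0.335,0],[0,0,0,0,0.335,0]]]'|egrep 'pos'; python3 go.py .4481 -.099 .056 -62
```

```text
tool_pos: [0.447, -0.1023, 0.1129]
tool_pos: [0.4473, -0.1017, 0.113]
t 50.1 truep [ 0.4473 -0.1017  0.1417] jawyaw -61.8 ydir [-0.001 -0.001 -1.   ] q [ 0.02  0.66  0.16  2.16 -0.3   0.34 -0.65] F [ 0.6 -1.1  0.9] op 0.451
[-0.0021, 0.0857, -0.002, 0.0, 0.001, 0.0004] 2.1
```

```bash
python3 -m handwheel '[[[-0.002,0.03,-0.002,0,0,0],[-0.002,0.055,-0.002,0,0,0],[-0.002,0.075,-0.002,0,0,0],[-0.002,0.0857,-0.002,0,0,0],[-0.002,0.0857,-0.002,0,0,0],[-0.002,0.0857,-0.002,0,0,0]]]' |egrep 'pos|force';  python3 -m handwheel '[[[0,0,0,0,0,0],[0,0,0,0,0,0],[0,0,0,0,0,0],[0,0,0,0,0,0],[0,0,0,0,0,0]]]' -1 20|egrep 'pos|force|open'; python3 -m handwheel '[[[-0.0005,0,0.0112,0,-0.0278,0],[-0.002,0,0.0224,0,-0.0556,0],[-0.0044,0,0.0334,0,-0.0833,0],[-0.0078,0,0.0441,0,-0.1111,0],[-0.0121,0,0.0545,0,-0.1389,0],[-0.0173,0,0.0645,0,-0.1667,0],[-0.0233,0,0.074,0,-0.1944,0],[-0.0302,0,0.0829,0,-0.2222,0],[-0.0378,0,0.0912,0,-0.25,0],[-0.0461,0,0.0988,0,-0.2778,0],[-0.055,0,0.1057,0,-0.3056,0],[-0.0645,0,0.1117,0,-0.3333,0]]]'|egrep 'pos|force|open'; python3 go.py
```

```text
tool_pos: [0.448, -0.099, 0.0274]
contact_force: [-0.4, 0.6, 0.9]
tool_pos: [0.4488, -0.0987, 0.0285]
contact_force: [0.3, -0.5, 4.8]
opening: 0.174
tool_pos: [0.5578, -0.1652, 0.0285]
contact_force: [-1.6, 4.7, 6.9]
opening: 0.172
t 52.0 truep [ 0.5578 -0.1652  0.0572] jawyaw -1.6 ydir [-0.001  0.002 -1.   ] q [ 0.27  0.9  -0.1   1.82  0.18  0.43  0.01] F [-1.6  4.7  6.9] op 0.172
```

```bash
python3 -m handwheel '[[[-0.0005,0,0.0112,0,-0.0278,0],[-0.002,0,0.0224,0,-0.0556,0],[-0.0044,0,0.0334,0,-0.0833,0],[-0.0078,0,0.0441,0,-0.1111,0],[-0.0121,0,0.0545,0,-0.1389,0],[-0.0173,0,0.0645,0,-0.1667,0],[-0.0233,0,0.074,0,-0.1944,0],[-0.0302,0,0.0829,0,-0.2222,0],[-0.0378,0,0.0912,0,-0.25,0],[-0.0461,0,0.0988,0,-0.2778,0],[-0.055,0,0.1057,0,-0.3056,0],[-0.0645,0,0.1117,0,-0.3333,0]]]'|egrep 'pos|force|open';  python3 -m handwheel '[[[0,0,0,0,0,0],[0,0,0,0,0,0],[0,0,0,0,0,0]]]'|egrep 'pos|force|open'; python3 go.py; python3 -m handwheel '[[[0,0,0.0015,0,0,0],[0,0,0.003,0,0,0],[0,0,0.003,0,0,0]]]'|egrep 'pos|force|open'; python3 -m handwheel '[[[0,0,0.001,0,0,0],[0,0,0.002,0,0,0],[0,0,0.002,0,0,0]]]'|egrep 'pos|force|open'
```

```text
tool_pos: [0.6681, -0.1039, 0.0286]
contact_force: [-10.6, 4.3, 13.1]
opening: 0.173
tool_pos: [0.6683, -0.1036, 0.0285]
contact_force: [-8.9, 4.9, 10.3]
opening: 0.169
t 53.3 truep [ 0.6683 -0.1036  0.0572] jawyaw 58.2 ydir [-0.007  0.002 -1.   ] q [ 0.28  1.01 -0.39  1.5   0.49  0.74  0.71] F [-8.9  4.9 10.3] op 0.169
tool_pos: [0.6682, -0.1037, 0.0284]
contact_force: [-11.3, 1.8, 14.5]
opening: 0.177
tool_pos: [0.6682, -0.1038, 0.0285]
contact_force: [-13.5, -0.8, 16.4]
opening: 0.171
```

```bash
python3 -m handwheel '[[[0,0,-0.002,0,0,0],[0,0,-0.004,0,0,0],[0,0,-0.006,0,0,0],[0,0,-0.0073,0,0,0],[0,0,-0.0073,0,0,0],[0,0,-0.0073,0,0,0]]]'|egrep 'pos|force|open'
```

```text
tool_pos: [0.6674, -0.1051, 0.0285]
contact_force: [-8.1, 5.1, 10.7]
opening: 0.173
```

```bash
python3 -m handwheel '[[[0,0,-0.001,0,0,0],[0,0,-0.001,0,0,0],[0,0,-0.001,0,0,0]]]'|egrep 'pos|force|open'; python3 -m handwheel '[[[0,0,0,0,0,0],[0,0,0,0,0,0],[0,0,0,0,0,0],[0,0,0,0,0,0]]]' -0.1|egrep 'pos|force|open'; python3 -m handwheel '[[[0,-0.04,0,0,0,0],[0,-0.075,0,0,0,0],[0,-0.085,0,0,0,0],[0,-0.085,0,0,0,0],[0,-0.085,0,0,0,0]]]'|egrep 'pos'; python3 go.py .5652 .0905 .141 84
```

```text
tool_pos: [0.6672, -0.1056, 0.0285]
contact_force: [-6.5, 4.8, 9.0]
opening: 0.174
tool_pos: [0.6702, -0.1101, 0.0278]
contact_force: [-0.4, 0.3, -1.0]
opening: 0.437
tool_pos: [0.67, -0.1098, 0.1128]
t 55.3 truep [ 0.67   -0.1098  0.1415] jawyaw 58.0 ydir [ 0.    -0.001 -1.   ] q [ 0.31  0.9  -0.43  1.46  0.44  0.88  0.75] F [-0.1 -0.8 -1.5] op 0.453
[-0.195, 0.0003, 0.1144, 0.0001, -0.1442, 0.0002] 5.4
```

```bash
python3 -m handwheel '[[[-0.033,0,0.019,0,-0.024,0],[-0.066,0,0.038,0,-0.048,0],[-0.099,0,0.057,0,-0.072,0],[-0.132,0,0.076,0,-0.096,0],[-0.165,0,0.097,0,-0.12,0],[-0.195,0,0.1144,0,-0.1442,0],[-0.195,0,0.1144,0,-0.1442,0],[-0.195,0,0.1144,0,-0.1442,0],[-0.195,0,0.1144,0,-0.1442,0],[-0.195,0,0.1144,0,-0.1442,0]]]'|egrep 'pos'; python3 go.py .5652 .0905 .082 84
python3 - <<'E'
from h import *
s=avg("scene").astype(float)
piv=np.array([.5584,-.039]);rel=(-.0417,.0366,3.1076);ang=1.047;c,S=np.cos(ang),np.sin(ang)
for n,rel,z,g,ch in(("trap",(-.0417,.0366,3.1076),.062,0,2),("rect",(.0444,.0337,-.034),.062,0,2),("rhom",(-.044,-.0337,-.035),.034,.0017,1),("hexa",(.0419,-.0368,2.06),.034,.0017,1)):
    P=np.r_[np.array([[c,-S],[S,c]])@rel[:2]+piv,rel[2]+ang];a,e=fit(s[...,ch],"scene",n,P,z,g);print(n,np.round(P,4),np.round(a,4),round(e,1))
E
```

```text
tool_pos: [0.5652, 0.0886, 0.1117]
t 56.1 truep [0.5652 0.0886 0.1404] jawyaw 83.8 ydir [-0.001 -0.002 -1.   ] q [ 0.05  0.79 -0.5   1.8   0.56  0.69  0.7 ] F [ 0.9 -0.8 -0. ] op 0.448
[-0.0001, 0.0584, 0.002, 0.0006, -0.0009, -0.0004] 1.4
trap [ 0.5058 -0.0568  4.1546] [ 0.5206 -0.0476  4.5991] 23.5
rect [0.5514 0.0163 1.013 ] [0.5527 0.0192 1.004 ] 16.3
rhom [ 0.5656 -0.094   1.012 ] [ 0.565  -0.0966  1.0554] 22.1
hexa [ 0.6112 -0.0211  3.107 ] [ 0.6112 -0.0219  3.0517] 6.0
```

```bash
python3 -m handwheel '[[[0,0.02,0.001,0,0,0],[0,0.04,0.001,0,0,0],[0,0.055,0.001,0,0,0],[0,0.058,0.001,0,0,0],[0,0.058,0.001,0,0,0],[0,0.058,0.001,0,0,0]]]' |egrep 'pos|force';  python3 -m handwheel '[[[0,0,0,0,0,0],[0,0,0,0,0,0],[0,0,0,0,0,0],[0,0,0,0,0,0],[0,0,0,0,0,0]]]' -1 40|egrep 'pos|force|open'; python3 -m handwheel '[[[0,-0.001,0,0,0,0],[0,-0.002,0,0,0,0],[0,-0.002,0,0,0,0]]]' |egrep 'pos|force|open'; python3 -m handwheel '[[[0,0,0,0,0.04,0],[0,0,0,0,0.08,0],[0,0,0,0,0.12,0],[0,0,0,0,0.16,0],[0,0,0,0,0.2,0],[0,0,0,0,0.24,0],[0,0,0,0,0.28,0],[0,0,0,0,0.32,0],[0,0,0,0,0.36,0],[0,0,0,0,0.4,0],[0,0,0,0,0.44,0],[0,0,0,0,0.477,0]]]' |egrep 'pos|force|open'; python3 go.py
```

```text
tool_pos: [0.5657, 0.092, 0.0554]
contact_force: [-0.1, 0.9, -0.3]
tool_pos: [0.5653, 0.0911, 0.0553]
contact_force: [-0.2, -2.1, 4.5]
opening: 0.109
tool_pos: [0.5651, 0.0911, 0.0565]
contact_force: [0.6, -2.2, -6.1]
opening: 0.105
tool_pos: [0.5641, 0.0902, 0.0562]
contact_force: [0.0, -3.9, -5.2]
opening: 0.108
t 58.5 truep [0.5641 0.0902 0.0849] jawyaw -2.2 ydir [-0.003 -0.002 -1.   ] q [-0.21  0.84 -0.05  1.85  0.1   0.46 -0.37] F [ 0.  -3.9 -5.2] op 0.108
```

```bash
python3 -m handwheel '[[[0,0.003,0,0,0,0],[0,0.006,0,0,0,0],[0,0.009,0,0,0,0],[0,0.0115,0,0,0,0],[0,0.0125,0,0,0,0],[0,0.0125,0,0,0,0],[0,0.0125,0,0,0,0]]]'|egrep 'pos|force|open'; python3 go.py
```

```text
tool_pos: [0.5642, 0.0903, 0.0444]
contact_force: [-1.9, -5.5, 1.4]
opening: 0.112
t 59.0 truep [0.5642 0.0903 0.0731] jawyaw -1.8 ydir [-0.002 -0.002 -1.   ] q [-0.21  0.86 -0.05  1.85  0.1   0.43 -0.37] F [-1.9 -5.5  1.4] op 0.112
```

```bash
python3 -m handwheel '[[[0,0,0,0,0,0],[0,0,0,0,0,0],[0,0,0,0,0,0],[0,0,0,0,0,0],[0,0,0,0,0,0]]]' 0|egrep 'open|force'; python3 -m handwheel '[[[0,-0.03,0,0,0,0],[0,-0.06,0,0,0,0],[-0.02,-0.09,-0.03,0,0,0],[-0.06,-0.12,-0.06,0,0,0],[-0.1,-0.13,-0.09,0,0,0],[-0.14,-0.13,-0.12,0,0,0],[-0.18,-0.13,-0.15,0,0,0],[-0.22,-0.13,-0.17,0,0,0],[-0.25,-0.13,-0.18,0,0,0],[-0.25,-0.13,-0.18,0,0,0],[-0.25,-0.13,-0.18,0,0,0]]]'|egrep 'pos|force'
python3 - <<'E'
from h import *
t=avg("top").astype(np.uint8);s=avg("scene").astype(np.uint8)
piv=np.array([.5584,-.039]);ang=1.047;c,S=np.cos(ang),np.sin(ang)
for im,cam in((t,"top"),(s,"scene")):
  for n,rel,z,g,ch in(("trap",(-.0417,.0366,3.1076),.062,0,2),("rect",(.0444,.0337,-.034),.062,0,2),("rhom",(-.044,-.0337,-.035),.034,.0017,1),("hexa",(.0419,-.0368,2.06),.034,.0017,1)):
    P=np.r_[np.array([[c,-S],[S,c]])@rel[:2]+piv,rel[2]+ang];a,e=fit(im[...,ch].astype(float),cam,n,P,z,g);print(cam,n,np.round(P,4),np.round(a,4),round(e,1))
f=lambda im,x,y,w,hh,k: cv2.resize(im[y:y+hh,x:x+w],None,fx=k,fy=k,interpolation=cv2.INTER_CUBIC)
M=np.hstack([f(t,205,105,120,120,3.3333),f(s,170,160,120,120,3.3333)]);M=(255*(M/255.)**.6).astype(np.uint8)
W=np.hstack([cv2.resize(t,(400,300)),cv2.resize(s,(400,300))]);M=M[:,:800]
cv2.imwrite("pics/c12.png",cv2.resize(np.vstack([M,W[:,:M.shape[1]]]),None,fx=.85,fy=.85)[...,::-1])
E
```

```text
contact_force: [-0.7, 0.8, 1.1]
opening: 0.467
tool_pos: [0.3879, 0.358, 0.1748]
contact_force: [0.2, 0.6, -0.3]
top trap [ 0.5058 -0.0568  4.1546] [ 0.505  -0.0566  4.1654] 25.6
top rect [0.5514 0.0163 1.013 ] [0.5487 0.0158 1.0161] 23.7
top rhom [ 0.5656 -0.094   1.012 ] [ 0.5657 -0.0943  1.0139] 24.3
top hexa [ 0.6112 -0.0211  3.107 ] [ 0.6112 -0.0206  3.0943] 5.8
scene trap [ 0.5058 -0.0568  4.1546] [ 0.5068 -0.0538  4.1665] 38.6
scene rect [0.5514 0.0163 1.013 ] [0.5509 0.0179 1.0172] 23.9
scene rhom [ 0.5656 -0.094   1.012 ] [ 0.5639 -0.0942  1.0535] 21.9
scene hexa [ 0.6112 -0.0211  3.107 ] [ 0.6093 -0.0205  3.0648] 3.9
```

View pics/c12.png

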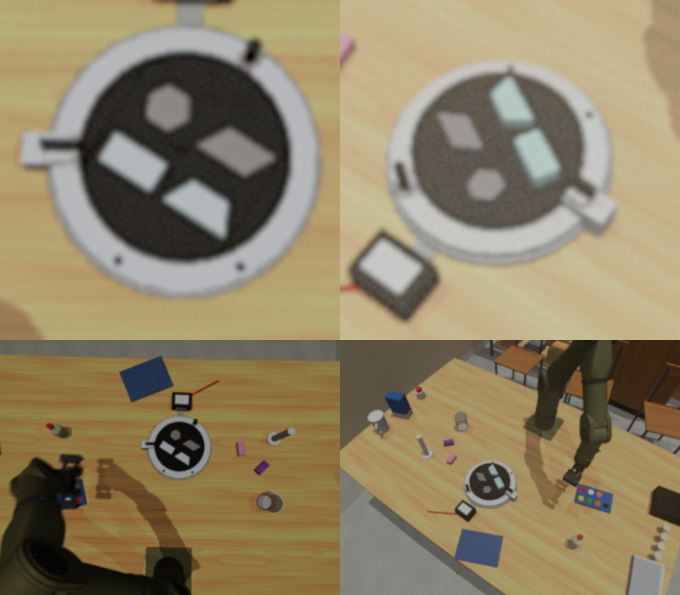

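The final picture shows both blocks flush in their own cutouts. The post is up by the lamp box at crop (252,52), the handle bar is radial again at (62,145), and the bystanders are unmoved. Handing in.

```bash
python3 -c "
from plant import job,r
print(r.get_state()['clock']); job.finish_job()"
```

```text
60.7833
the job is handed in; nothing more can be done
```

The job is handed in at 60.8 s of the 210 s allowed. I unlocked the tray, swung it to the near stop and locked it. I then seated the two blocks that were there, the trapezoid and the pale rectangle, and swung the tray to the stop by the lamp box and locked it there. No rhomboid or hexagon was on the table, and I left the pink and purple look-alikes alone.

**Last checks:**
- **Blocks:** when pressed, both tops stood 62 mm over the table, which is what fully home should read. The final picture shows both in their own cutouts.
- **Tray:** the clearest cutout fits in the final top view put the tray within 1° of the far station.
- **Plunger:** the handle went down to its fully-in height both times, within measurement noise. I took that as locked and did not test it by nudging the tray.
- **Other things on the table:** the bystanders stood where they were, and the gripper was clear of everything.

**What disagreed or went wrong:**
- **Tool height:** the real fingertips are 28.7 mm above the reported tool point, so my first handle grasp closed on nothing. I measured this by touching the table and corrected for it.
- **Robot and camera offset:** they disagree by about 3 mm in x, which I also corrected.
- **Knocked block:** the rectangle moved about 3 cm during the run, so I measured it again before gripping it.
- **Scene camera fits:** the final ones were up to 3 mm and 2.5° off the top-camera fits. I put this down to occlusion and coarse pixels, but did not confirm it.

I viewed 14 pictures in all, against the planned 12.

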